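# Fill the tasting tray from the bread bin and set its guard

## Robot

A 7-joint arm with a two-finger parallel gripper is mounted at the origin on the work surface. World frame = base frame: x ahead of the robot, y to its left, z up, the work surface at z = 0. Lengths are in mm, angles in rad, forces in N, time in s.
With the tool pointing down it reaches from about 400 to 875 mm from the base axis. Payload 6.5 kg.
Tool frame: the origin (TCP) lies midway between the tips of the shut fingers; the grasp point (between the pads) lies 19 mm behind it (arm.grip_point_offset is the distance from the TCP to the grasp point, in mm); z points along the fingers, y is the line along which they close (so a half turn about z gives the same grasp; the last joint's range is limited). The gripper opens to 88 mm and grips with 3 to 60 N. Pads are 18 mm wide; open, the fingers measure 123 mm over their backs; the gripper's body (75 mm by 187 mm) begins 45 mm behind the grasp point.
Start: joints at [1.191, 0.536, -0.004, 1.538, 0.003, 1.067, -0.071], TCP at [200.635, -618.252, 238.716] pointing down, gripper open.
Joint ranges: [-2.7, 2.7], [-0.37, 2.16], [-1.27, 1.26], [0.24, 2.4], [-1.31, 4.45], [0.19, 1.91], [-2.76, 2.76]. Speed limits (rad/s): [2.39, 2.39, 3.14, 3.14, 3.14, 3.14, 3.14].

## Interface

Orientations are given as a unit quaternion [w, x, y, z].
In Python, from rig import arm, get_image, ticket gives the robot as it stands. The module is installed in compiled form; this text tells all that it offers.
- The arm moves only by the shell command python3 -m pendant 'ROWS'. ROWS is JSON, one flat list of numbers, 7 for each row, row after row: the opening, from -1 (shut) to 1 (fully open), then the shift along the tool's x, y, z in m, then the turn, a rotation vector about the tool's x, y, z in degrees. A call has 1 to 12 rows; each row is the pose to reach, as a shift and turn from the pose commanded when the call began, along the tool's axes at that moment; what a row does not reach only later rows make up. A row lasts 1/12 s, in which the tool goes at most 41.7 mm and 7.16 degrees, less where a joint would pass 70% of its speed; a pose out of reach is approached as far as the arm can. A call with a gripper value outside its range is refused whole. The fingers move at their own pace and stop on an object; the grip force is fixed at half the most. Time passes only in rows, so rows that repeat a pose let the fingers close. It gives the time, the measured TCP pose, the force, the opening and the grip force at its end, in the units of the state.
- arm.read_state(): the state, without advancing time (a new reading comes with each control period).
- get_image(name): name is "scene" or "side" or "wrist"; returns a dict with "color" (400x640x3 uint8, red, green, blue), "mtx" (3x3 intrinsics, pixels), "pose" (4x4, takes a point from camera to world coordinates); the wrist camera has in their place "tool_from_camera" (4x4, takes a point from camera to tool coordinates, whose origin is the TCP and whose axes are the flange's). Camera axes: x right, y down, z forward; pixel columns grow to the right and rows downward; lengths in mm; the calibration is good to about 2 mm. The wrist camera is an equidistant fisheye: a pixel r from the principal point sees the ray r / f radians off the axis. A picture is of the moment at which its call begins: read the wrist's pose just before it. There is no depth.
- ticket.sign_off(): hands the job in; it is judged then, once.
The state is a dict: "t": time; "qpos": joint angles; "qd": joint speeds; "joint_efforts": joint torques, N m; "position": TCP position; "eef_rot": TCP orientation; "force": force on the tool from outside, world axes, zero at the start; "wrist_torque": the same for the moment, N m; "gripper_width": finger opening in mm; "grip_force": force on a finger pad.
Only numpy, scipy, OpenCV 4.12 (cv2) and the standard library are available. Lean on these libraries where they do the work, as an engineer would, in place of code of your own. Each camera call takes 0.05 s, during which the arm holds its last target. There are 200 camera calls.

## Task

Raise the clear guard of the serving tray until it stands upright, then take every small oblong loaf out of the sloped bin and lay the loaves flat in the tray in one layer, side by side, each pointing from the front of the tray to its back. When all are in, lower the guard to the serving position, 45 degrees open, so that it stays there by itself. Leave the round bun in the bin and do not disturb the jars and the dish on the counter.

Things in the scene. Friction and masses are not known exactly. Their poses are not given: they have to be found in the camera images.
- loaf1: one of up to five equal crusty oblong loaves (some may be absent), 100 long (its x) x 38 wide (y) x 44 high (z) mm, about 0.06 to 0.13 kg, rigid, rounded edges, a paper band round the middle; origin at the centre of its underside. At the start each lies alone in a bin compartment, its length down the slope (its z tilted 12 degrees towards the robot).
- loaf2: one of up to five equal crusty oblong loaves (some may be absent), 100 long (its x) x 38 wide (y) x 44 high (z) mm, about 0.06 to 0.13 kg, rigid, rounded edges, a paper band round the middle; origin at the centre of its underside. At the start each lies alone in a bin compartment, its length down the slope (its z tilted 12 degrees towards the robot).
- loaf3: one of up to five equal crusty oblong loaves (some may be absent), 100 long (its x) x 38 wide (y) x 44 high (z) mm, about 0.06 to 0.13 kg, rigid, rounded edges, a paper band round the middle; origin at the centre of its underside. At the start each lies alone in a bin compartment, its length down the slope (its z tilted 12 degrees towards the robot).
- loaf4: one of up to five equal crusty oblong loaves (some may be absent), 100 long (its x) x 38 wide (y) x 44 high (z) mm, about 0.06 to 0.13 kg, rigid, rounded edges, a paper band round the middle; origin at the centre of its underside. At the start each lies alone in a bin compartment, its length down the slope (its z tilted 12 degrees towards the robot).
- loaf5: one of up to five equal crusty oblong loaves (some may be absent), 100 long (its x) x 38 wide (y) x 44 high (z) mm, about 0.06 to 0.13 kg, rigid, rounded edges, a paper band round the middle; origin at the centre of its underside. At the start each lies alone in a bin compartment, its length down the slope (its z tilted 12 degrees towards the robot).
- loaf1_c (a point): centre of loaf1, 22 mm above its underside; axes as the loaf
- loaf2_c (a point): centre of loaf2, 22 mm above its underside; axes as the loaf
- loaf3_c (a point): centre of loaf3, 22 mm above its underside; axes as the loaf
- loaf4_c (a point): centre of loaf4, 22 mm above its underside; axes as the loaf
- loaf5_c (a point): centre of loaf5, 22 mm above its underside; axes as the loaf
- bun: round dark bun, 66 mm across, 40 mm high, in one of the three front compartments of the bin; origin at the centre of its underside. It stays there.
- bin: fixed wooden bin, 247 (x, front to back) x 284 (y) mm, its floor tilted 12 degrees down towards the robot; 2 rows of 3 compartments, each 116 x 88 mm inside, between ridges 5 mm thick and 14 mm high over the floor (outer edges the same). Origin: centre of the floor's upper surface, about 42 mm above the counter; x up the slope, z square to the floor. Compartment centres at x = -60.5 and +60.5, y = -93, 0 and +93 mm.
- tray (a point): centre of the serving tray's floor (upper surface, 12 mm above the counter), tray fixed; x from front (robot side) to back, y across, z up. Inside 150 (x) x 350 (y) mm, with a lip 5 mm thick and 14 mm high round it. The five loaves fit side by side at a pitch of 66 mm. Two steel posts at the back corners (x +125, y +-180 mm) carry the guard, 109 mm above the counter.
- hinge (a point): middle of the guard's hinge axis: 125 mm behind the tray's centre and 86 mm above its floor; axes as the tray, the axis runs along y
- guard_bar (a point): middle of the guard's handle bar: a dark wooden dowel 12 mm thick, 160 mm long, parallel to the hinge and 225 mm from it, held by two 10 mm arms at 75 mm either side of the middle; 44 mm of open space between the dowel and the clear panel's edge, so that fingers pass on both sides of it from above at any guard angle.
- guard (a joint): angle of the guard (clear panel 330 mm wide in a dark frame, 175 mm from hinge to edge, 0.4 kg) in rad: 0 level over the tray, grows as the handle rises away from the robot, 1.57 upright, stop at 1.9. A stiff friction hinge: it stays where it is left; moving the bar takes about 3 to 7 N. Starts at 0 to 0.4.
- jar1: glass jar, 64 mm across, 85 mm high, standing behind the work; leave alone
- jar2: glass jar, 60 mm across, 70 mm high, standing behind the work; leave alone
- jar3: glass jar, 64 mm across, 85 mm high, standing behind the work; leave alone
- dish: white dish, 90 mm across, 30 mm high, on the counter near the robot between bin and tray; leave alone

How it is judged:
By the outcome, as a careful person would: the job done as asked, in the order asked, and still so for the second after the job is handed in, with the robot touching nothing.
Of loaf1, loaf2, loaf3, loaf4, loaf5 only 4 to 5 are there at a start; the rules pass over those that are not, and their reading is None.
At some moment in a run one of loaf1, loaf2, loaf3, loaf4, loaf5 may be knocked a few centimetres aside while the robot is not near it.
Once in a run the grip may slacken for a moment while it holds something.
It also fails if it takes over 210 s, if anything falls off the work surface, if the arm or the gripper's body presses on something with over 40 N, if the wrist force passes 120 N, or if a joint passes its speed limit or range.

## Working session

There is one attempt and no reset: what is moved stays moved. The work goes in short steps, Python scripts to look and compute and a shell command to move; the robot and the scene stay as the last step left them, time stands still between calls to the robot, and variables do not carry over. Pictures are saved under pics/ and viewed, at most 14 in all, crops included, and the job is handed in when it is done.

```bash
mkdir -p pics; ls
python3 - <<'E'
from rig import arm,get_image
import cv2,numpy as np
s=arm.read_state();print(s)
for n in ("scene","side"):
    im=get_image(n);cv2.imwrite(f"pics/{n}0.png",im["color"][:,:,::-1]);print(n,im["mtx"].tolist(),np.round(im["pose"],4).tolist())
im=get_image("wrist");print(im["mtx"],im["tool_from_camera"])
E
```

```text
pics
{'t': 0.0, 'qpos': array([ 1.19083067,  0.53715101, -0.00445111,  1.53884578,  0.00261281,
        1.0673035 , -0.0712046 ]), 'qd': array([-9.73437144e-05,  4.56004056e-04, -1.34781981e-03,  1.19812043e-03,
       -5.31258564e-04, -2.66170082e-04, -3.94595455e-04]), 'joint_efforts': array([-1.70752696e-04, -5.70971739e+01,  9.90698040e-01, -2.51594174e+01,
       -5.62658650e-02,  1.81529514e-02,  2.02732726e-04]), 'position': array([ 200.41894556, -617.69391842,  237.85945129]), 'eef_rot': array([-8.27875452e-04,  9.87712171e-01,  1.56281615e-01, -1.96742334e-04]), 'force': array([-0.24646392, -0.65357329,  0.58010387]), 'wrist_torque': array([ 0.00967382, -0.01901385,  0.01295764]), 'grip_force': 0.0, 'gripper_width': 88.16966399733641}
scene [[504.856443594192, 0.0, 322.74746115503973], [0.0, 504.856443594192, 194.18806892821368], [0.0, 0.0, 1.0]] [[0.8678, 0.2906, -0.4032, 1077.4375], [0.497, -0.5046, 0.706, -968.351], [0.0017, -0.813, -0.5823, 858.6251], [0.0, 0.0, 0.0, 1.0]]
side [[422.0008541606311, 0.0, 319.71147315144333], [0.0, 422.0008541606311, 197.72016269151825], [0.0, 0.0, 1.0]] [[-0.7271, -0.3963, 0.5606, 16.9591], [-0.6865, 0.4059, -0.6033, 537.153], [0.0115, -0.8235, -0.5672, 624.181], [0.0, 0.0, 0.0, 1.0]]
[[309.70691629   0.         322.41833758]
 [  0.         309.70691629 194.19847517]
 [  0.           0.           1.        ]] [[ 7.72804124e-05 -9.51154579e-01 -3.08715015e-01  7.98819843e+01]
 [ 9.99999992e-01  1.05849988e-04 -7.57957594e-05  5.02795091e-02]
 [ 1.04770964e-04 -3.08715006e-01  9.51154579e-01 -1.45539122e+02]
 [ 0.00000000e+00  0.00000000e+00  0.00000000e+00  1.00000000e+00]]
```

View pics/scene0.png

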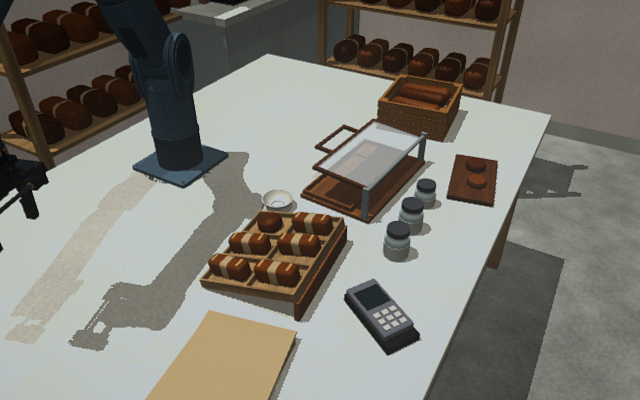

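View pics/side0.png

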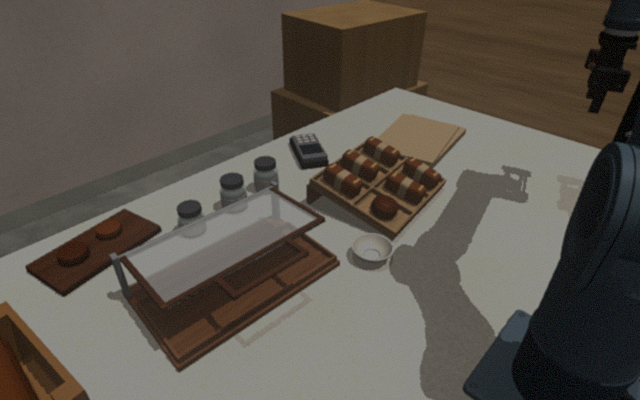

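```bash
cat > lib.py <<'E'
import numpy as np,cv2
from rig import arm,get_image
from scipy.spatial.transform import Rotation as R
def ray(im,px):
    K=im["mtx"];P=im["pose"];d=P[:3,:3]@np.array([(px[0]-K[0,2])/K[0,0],(px[1]-K[1,2])/K[1,1],1]);return P[:3,3],d
def onz(im,px,z):
    o,d=ray(im,px);return o+d*(z-o[2])/d[2]
def proj(im,p):
    P=im["pose"];c=P[:3,:3].T@(np.array(p)-P[:3,3]);q=im["mtx"]@c;return q[:2]/q[2]
def tri(pairs):
    A=np.zeros((3,3));b=np.zeros(3)
    for im,px in pairs:
        o,d=ray(im,px);d=d/np.linalg.norm(d);M=np.eye(3)-np.outer(d,d);A+=M;b+=M@o
    return np.linalg.solve(A,b)
def Rt(s):
    q=s["eef_rot"];return R.from_quat([q[1],q[2],q[3],q[0]])
def crop(im,x0,y0,w,h,k,name):
    c=cv2.resize(im["color"][y0:y0+h,x0:x0+w,::-1],None,fx=k,fy=k,interpolation=cv2.INTER_CUBIC)
    for i in range(x0-x0%-20,x0+w,20):
        cv2.putText(c,str(i),((i-x0)*k,8),0,.3,(0,255,0));c[::4,(i-x0)*k]=(0,200,0)
    for i in range(y0-y0%-20,y0+h,20):
        cv2.putText(c,str(i),(0,(i-y0)*k),0,.3,(0,255,0));c[(i-y0)*k,::4]=(0,200,0)
    cv2.imwrite(name,c)
E
python3 - <<'E'
from lib import *
s=get_image("scene");d=get_image("side")
crop(s,195,110,240,200,3,"pics/s1.png");crop(d,105,130,265,200,3,"pics/d1.png") 
crop(d,105,180,260,190,3,"pics/d1.png")
E
```

```text
(no output)
```

View pics/s1.png

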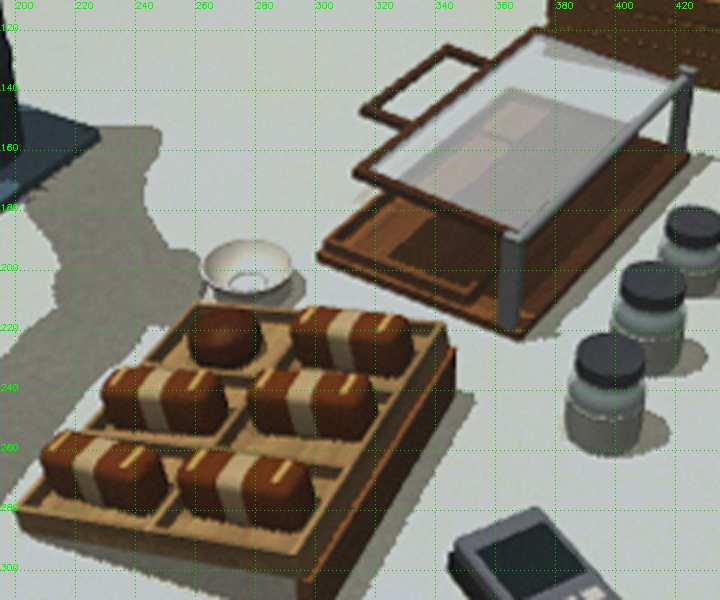

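View pics/d1.png

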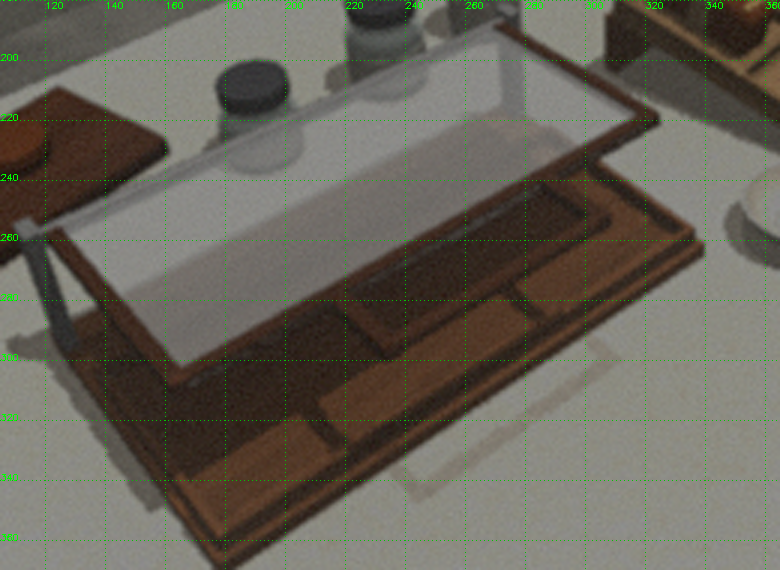

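Run:
```python
from lib import *
np.set_printoptions(precision=1,suppress=True)
s=get_image("scene");d=get_image("side")
cv2.imwrite("pics/x.png",d["color"][:,:,::-1])
for n,a,b in (("postR",(364,188),(273,186)),("postL",(423,134),(113,255)),("frontRtop",(301,191.5),(336,258)),("dowR",(315.5,146.5),(303,253)),("dowL",(343.5,126.5),(238.5,297)),("panR",(315,167),(321,218))):
    p=tri([(s,a),(d,b)]);print(n,p,proj(s,p)-a,proj(d,p)-b)
print("FL side z26",onz(d,(177,361),26),"FR side",onz(d,(335,258),26),"FR sc",onz(s,(301,191.5),26),"FRbot",onz(s,(301,197),0),"BRbot",onz(s,(368,223),0),"BLbot",onz(s,(425,162),0))
q=[(201,279.5),(260,211.5),(342.5,217.5),(293,295)];z=[30,30,81.4,81.4]
P=np.array([onz(s,a,b) for a,b in zip(q,z)]);print(P)
print(np.linalg.norm(P-np.roll(P,-1,0),axis=1),P.mean(0))
```

```text
postR [635.9  24.4 105.1] [ 0.5 -0.2] [0.6 0.2]
postL [666.4 376.2 106.6] [ 0.6 -0.4] [1.2 0.6]
frontRtop [436.5  30.8  19.1] [ 0.5 -0.1] [0.7 0.1]
dowR [423.3 138.4 110.5] [ 0.8 -0.2] [1.3 0.3]
dowL [431.3 285.2 108.8] [-1.3  0.5] [-2.5 -0.8]
panR [475.5  40.4 109.3] [-0.3  0.1] [-0.5 -0.1]
FL side z26 [456.1 393.2  26. ] FR side [434.4  38.8  26. ] FR sc [440.6  21.6  26. ] FRbot [435.3  29.1   0. ] BRbot [655.6  17.6   0. ] BLbot [679.1 390.3   0. ]
[[ 429.2 -392.    30. ]
 [ 397.2 -117.3   30. ]
 [ 631.2  -87.8   81.4]
 [ 663.9 -367.3   81.4]]
[276.6 241.4 281.3 241.5] [ 530.4 -241.1   55.7]
```

```bash
cat >> lib.py <<'E'
def tool(psi,tilt=0):
    # z down; tool x at yaw psi; tilt: tool z leaned so that -z has component away along... (deg) rotation about world axis of tool y
    p=np.radians(psi);x=np.array([np.cos(p),np.sin(p),0]);z=np.array([0,0,-1.]);M=np.c_[x,np.cross(z,x),z]
    return R.from_matrix(M)*R.from_euler('y',tilt,degrees=True)
def goal(gp,psi,tilt=0,s=None):
    s=s or arm.read_state();a=Rt(s);b=tool(psi,tilt);tcp=np.array(gp)+19*b.apply([0,0,1])
    sh=a.inv().apply(tcp-s["position"])/1000;rv=np.degrees((a.inv()*b).as_rotvec())
    print("goal shift",np.round(sh,4).tolist(),"rot",np.round(rv,1).tolist(),"rows",round(max(np.linalg.norm(sh)/.0417,np.linalg.norm(rv)/7.16),1))
def st():
    s=arm.read_state();b=Rt(s);g=s["position"]-19*b.apply([0,0,1]);x=b.apply([1,0,0]);print("t",round(s["t"],2),"gp",np.round(g,1),"psi",round(np.degrees(np.arctan2(x[1],x[0])),1),"z",np.round(b.apply([0,0,1]),3),"F",np.round(s["force"],1),"w",round(s["gripper_width"],1),"gf",round(s["grip_force"],1),"q",np.round(s["qpos"],2))
E
python3 -c "
from lib import *
st();goal([500,-250,330],86)"
```

```text
t 0.35 gp [ 200.6 -618.1  257.5] psi 18.0 z [-0.  0. -1.] F [-0.3 -0.4 -0.2] w 88.2 gf 0.0 q [ 1.19  0.54 -0.    1.54  0.    1.07 -0.07]
goal shift [0.3984, -0.2577, -0.0724] rot [-0.0, -0.0, -68.0] rows 11.5
```

```bash
python3 -m pendant '[1,0.398,-0.258,-0.072,0,0,-68, 1,0.398,-0.258,-0.072,0,0,-68, 1,0.398,-0.258,-0.072,0,0,-68, 1,0.398,-0.258,-0.072,0,0,-68, 1,0.398,-0.258,-0.072,0,0,-68, 1,0.398,-0.258,-0.072,0,0,-68, 1,0.398,-0.258,-0.072,0,0,-68, 1,0.398,-0.258,-0.072,0,0,-68, 1,0.398,-0.258,-0.072,0,0,-68, 1,0.398,-0.258,-0.072,0,0,-68, 1,0.398,-0.258,-0.072,0,0,-68, 1,0.398,-0.258,-0.072,0,0,-68]'
python3 - <<'E'
from lib import *
st();goal([427,212,330],86)
im=get_image("wrist");cv2.imwrite("pics/w1.png",im["color"][:,:,::-1])
E
```

```text
t: 1.35
position: [502.8, -244.8, 311.9]
eef_rot: [0.0, 0.729, 0.684, 0.002]
force: [0.1, 1.1, 0.1]
gripper_width: 88.3
grip_force: 0.0
t 1.35 gp [ 502.7 -244.8  330.9] psi 86.3 z [ 0.003  0.002 -1.   ] F [0.1 1.1 0.1] w 88.3 gf 0.0 q [ 0.71  0.34 -0.42  1.68  0.15  1.15  0.18]
goal shift [0.451, -0.105, 0.0014] rot [0.2, -0.1, 0.3] rows 11.1
```

View pics/w1.png

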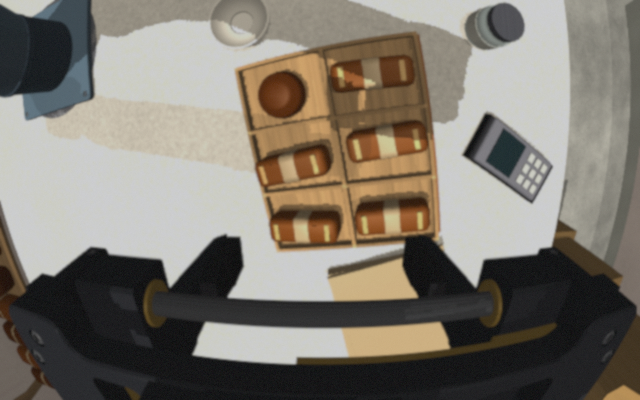

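```bash
python3 -m pendant '[0,0.451,-0.105,0.1,0,0,0, 0,0.451,-0.105,0.1,0,0,0, 0,0.451,-0.105,0.1,0,0,0, 0,0.451,-0.105,0.1,0,0,0, 0,0.451,-0.105,0.1,0,0,0, 0,0.451,-0.105,0.1,0,0,0, 0,0.451,-0.105,0.1,0,0,0, 0,0.451,-0.105,0.1,0,0,0, 0,0.451,-0.105,0.1,0,0,0, 0,0.451,-0.105,0.1,0,0,0, 0,0.451,-0.105,0.1,0,0,0, 0,0.451,-0.105,0.1,0,0,0]'
python3 - <<'E'
from lib import *
st();goal([427,212,114],86)
im=get_image("wrist");cv2.imwrite("pics/w2.png",im["color"][:,:,::-1])
E
```

```text
t: 2.4
position: [424.4, 212.6, 210.3]
eef_rot: [-0.001, 0.729, 0.684, 0.001]
force: [-0.3, 0.0, -0.3]
gripper_width: 43.7
grip_force: 0.0
t 2.4 gp [424.4 212.6 229.3] psi 86.3 z [-0.001  0.003 -1.   ] F [-0.3  0.  -0.3] w 43.7 gf 0.0 q [-0.01  0.35 -0.65  1.99  0.27  0.89 -0.87]
goal shift [-0.0008, 0.0027, 0.1153] rot [-0.0, -0.2, 0.3] rows 2.8
```

View pics/w2.png

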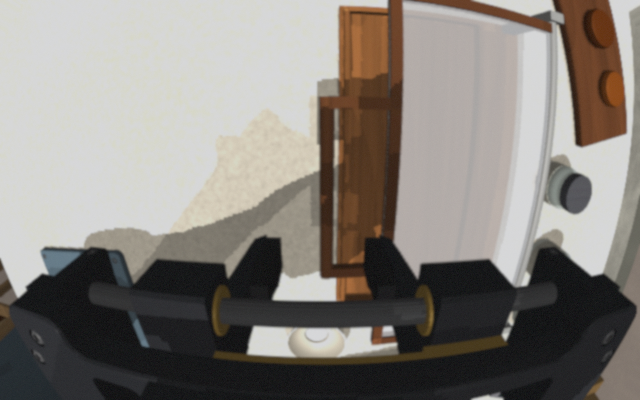

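```bash
cat >> lib.py <<'E'
def wpix(im,s,px,z):
    K=im["mtx"];u=np.array([(px[0]-K[0,2])/K[0,0],(px[1]-K[1,2])/K[1,1]]);r=np.hypot(*u)
    c=np.r_[u/r*np.sin(r),np.cos(r)];T=im["tool_from_camera"];b=Rt(s)
    o=s["position"]+b.apply(T[:3,3]);d=b.apply(T[:3,:3]@c);return o+d*(z-o[2])/d[2]
def wproj(im,s,p):
    T=im["tool_from_camera"];q=Rt(s).inv().apply(np.array(p)-s["position"]);c=T[:3,:3].T@(q-T[:3,3])
    th=np.arctan2(np.hypot(c[0],c[1]),c[2]);K=im["mtx"];return K[:2,2]+K[0,0]*th*c[:2]/np.hypot(c[0],c[1])
E
python3 - <<'E'
from lib import *
s=arm.read_state();im=get_image("wrist")
for p in ((326,100),(328,272)):print(wpix(im,s,p,110))
for p in ((390,5),(342,12)):print(wpix(im,s,p,110 if p[0]==390 else 26))
print(wproj(im,s,[424,212,110]))
E
```

```text
[431.43058704 291.18808884 110.        ]
[424.25476716 138.14178468 110.        ]
[487.11134386 368.05985236 110.        ]
[454.91770581 385.84222705  26.        ]
[322.80372341 196.64127735]
```

```bash
python3 -m pendant '[0,0,0.003,0.04,0,0,0, 0,0,0.003,0.08,0,0,0, 0,0,0.003,0.117,0,0,0, 0,0,0.003,0.117,0,0,0, 0,0,0.003,0.117,0,0,0, -1,0,0.003,0.117,0,0,0, -1,0,0.003,0.117,0,0,0, -1,0,0.003,0.117,0,0,0, -1,0,0.003,0.117,0,0,0, -1,0,0.003,0.117,0,0,0, -1,0,0.003,0.117,0,0,0, -1,0,0.003,0.117,0,0,0]'
python3 - <<'E'
from lib import *
st()
th=.055+.065*np.arange(25);f=225*(np.cos(.055)-np.cos(th))/1000;u=225*(np.sin(th)-np.sin(.055))/1000
print(np.round(np.c_[f,u],3)[1:13].tolist());print(np.round(np.c_[f-f[12],u-u[12]],3)[13:].tolist())
E
```

```text
t: 3.5
position: [427.4, 207.4, 93.9]
eef_rot: [-0.001, 0.731, 0.682, -0.001]
force: [-6.7, 1.6, 2.9]
gripper_width: 11.1
grip_force: 30.0
t 3.5 gp [427.4 207.4 112.9] psi 86.1 z [-0.003 -0.    -1.   ] F [-6.7  1.6  2.9] w 11.1 gf 30.0 q [-0.11  0.54 -0.54  2.07  0.45  0.65 -1.02]
[[0.001, 0.015], [0.003, 0.029], [0.007, 0.043], [0.011, 0.057], [0.016, 0.071], [0.022, 0.084], [0.028, 0.097], [0.036, 0.11], [0.044, 0.122], [0.053, 0.133], [0.063, 0.144], [0.074, 0.154]]
[[0.011, 0.009], [0.023, 0.018], [0.035, 0.026], [0.048, 0.033], [0.061, 0.039], [0.075, 0.045], [0.089, 0.049], [0.103, 0.053], [0.117, 0.056], [0.132, 0.057], [0.146, 0.058], [0.161, 0.058]]
```

```bash
python3 -m pendant '[-1,0,0.001,-0.015,0,0,0, -1,0,0.003,-0.029,0,0,0, -1,0,0.007,-0.043,0,0,0, -1,0,0.011,-0.057,0,0,0, -1,0,0.016,-0.071,0,0,0, -1,0,0.022,-0.084,0,0,0, -1,0,0.028,-0.097,0,0,0, -1,0,0.036,-0.110,0,0,0, -1,0,0.044,-0.122,0,0,0, -1,0,0.053,-0.133,0,0,0, -1,0,0.063,-0.144,0,0,0, -1,0,0.074,-0.154,0,0,0]'; python3 -c "
from lib import *
st()"
```

```text
t: 4.5
position: [495.4, 203.1, 247.8]
eef_rot: [-0.004, 0.73, 0.683, -0.006]
force: [-26.2, -1.3, 16.8]
gripper_width: 11.1
grip_force: 30.0
t 4.5 gp [495.7 203.2 266.8] psi 86.2 z [-0.015 -0.003 -1.   ] F [-26.2  -1.3  16.8] w 11.1 gf 30.0 q [ 0.03  0.41 -0.64  1.79  0.27  1.04 -0.78]
```

```bash
python3 -m pendant '[-1,0,0.006,-0.009,0,0,0, -1,0,0.018,-0.018,0,0,0, -1,0,0.030,-0.026,0,0,0, -1,0,0.043,-0.033,0,0,0, -1,0,0.056,-0.039,0,0,0, -1,0,0.069,-0.045,0,0,0]'; python3 -c "
from lib import *
st()"
```

```text
t: 5.0
position: [569.2, 198.4, 295.2]
eef_rot: [-0.001, 0.731, 0.683, -0.002]
force: [-10.5, -0.8, 10.1]
gripper_width: 11.0
grip_force: 30.0
t 5.0 gp [569.3 198.4 314.2] psi 86.1 z [-0.004 -0.    -1.   ] F [-10.5  -0.8  10.1] w 11.0 gf 30.0 q [ 0.03  0.47 -0.61  1.58  0.28  1.19 -0.71]
```

```bash
python3 -m pendant '[-1,0,0.014,-0.004,0,0,0, -1,0,0.028,-0.007,0,0,0, -1,0,0.042,-0.009,0,0,0, -1,0,0.056,-0.010,0,0,0, -1,0,0.070,-0.010,0,0,0, -1,0,0.083,-0.010,0,0,0, -1,0,0.083,-0.010,0,0,0, -1,0,0.083,-0.010,0,0,0]'
python3 - <<'E'
from lib import *
st()
s=get_image("scene");d=get_image("side")
a=np.vstack([cv2.resize(s["color"][60:240,270:470],(800,600))[:, :400]*0]) if 0 else None
A=cv2.resize(s["color"][40:240,280:450],None,fx=3,fy=3);B=cv2.resize(d["color"][110:310,80:340] if 1 else 0,None,fx=1.1,fy=1.1)
h=np.zeros((600,800,3),np.uint8);h[:600,:510]=A;h[:220,510:796]=B;cv2.imwrite("pics/c3.png",h[:,:,::-1])
E
```

```text
t: 5.67
position: [658.6, 192.7, 308.1]
eef_rot: [0.002, 0.732, 0.682, 0.006]
force: [4.9, 1.1, 15.6]
gripper_width: 10.9
grip_force: 30.0
t 5.67 gp [658.4 192.6 327.1] psi 85.9 z [ 0.011  0.005 -1.   ] F [ 4.9  1.1 15.6] w 10.9 gf 30.0 q [ 0.    0.6  -0.57  1.34  0.33  1.28 -0.65]
```

View pics/c3.png

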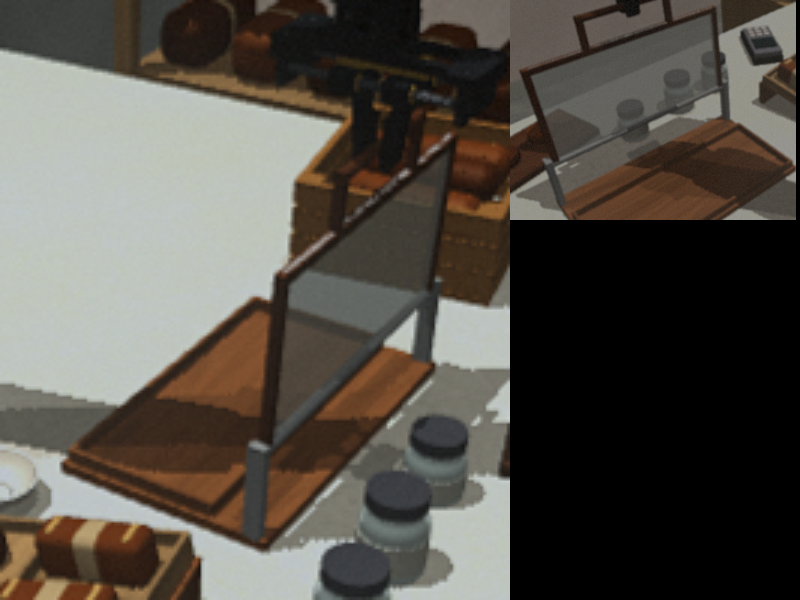

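```bash
python3 -m pendant '[0,0,0,0,0,0,0, 0,0,0,0,0,0,0, 0,0,0,0,0,0,0, 0,0,0,-0.035,0,0,0, 0,0,0,-0.08,0,0,0, 0,0,0,-0.08,0,0,0]'; python3 -c "
from lib import *
st();goal([540,-245,350],187)"
```

```text
t: 6.27
position: [656.5, 192.5, 390.0]
eef_rot: [0.001, 0.732, 0.682, 0.004]
force: [1.3, 0.1, 2.3]
gripper_width: 43.8
grip_force: 0.0
t 6.27 gp [656.3 192.4 409. ] psi 86.0 z [ 0.008  0.004 -1.   ] F [1.3 0.1 2.3] w 43.8 gf 0.0 q [-0.    0.56 -0.58  1.22  0.3   1.44 -0.62]
goal shift [-0.4448, -0.0859, 0.0563] rot [0.6, 0.2, -101.0] rows 14.1
```

```bash
python3 -m pendant '[1,-0.445,-0.086,0.056,0.6,0,-70, 1,-0.445,-0.086,0.056,0.6,0,-70, 1,-0.445,-0.086,0.056,0.6,0,-70, 1,-0.445,-0.086,0.056,0.6,0,-70, 1,-0.445,-0.086,0.056,0.6,0,-70, 1,-0.445,-0.086,0.056,0.6,0,-70, 1,-0.445,-0.086,0.056,0.6,0,-70, 1,-0.445,-0.086,0.056,0.6,0,-70, 1,-0.445,-0.086,0.056,0.6,0,-70, 1,-0.445,-0.086,0.056,0.6,0,-70, 1,-0.445,-0.086,0.056,0.6,0,-70, 1,-0.445,-0.086,0.056,0.6,0,-70]'
python3 -m pendant '[1,0,0,0,0,0,-31, 1,0,0,0,0,0,-31, 1,0,0,0,0,0,-31, 1,0,0,0,0,0,-31, 1,0,0,0,0,0,-31, 1,0,0,0,0,0,-31]'
python3 - <<'E'
from lib import *
st()
s=arm.read_state();im=get_image("wrist");cv2.imwrite("pics/w4.png",im["color"][:,:,::-1])
E
```

```text
t: 7.27
position: [533.5, -257.1, 324.3]
eef_rot: [-0.006, 0.214, 0.977, -0.006]
force: [0.0, -1.1, -1.0]
gripper_width: 88.0
grip_force: 0.0
t: 7.77
position: [537.5, -246.4, 326.2]
eef_rot: [-0.005, -0.062, 0.998, -0.002]
force: [0.1, 0.0, -1.2]
gripper_width: 88.3
grip_force: 0.0
t 7.77 gp [ 537.7 -246.3  345.2] psi -172.9 z [-0.009 -0.004 -1.   ] F [ 0.1  0.  -1.2] w 88.3 gf 0.0 q [ 0.97  0.5  -0.88  1.55  0.4   1.29  1.72]
```

View pics/w4.png

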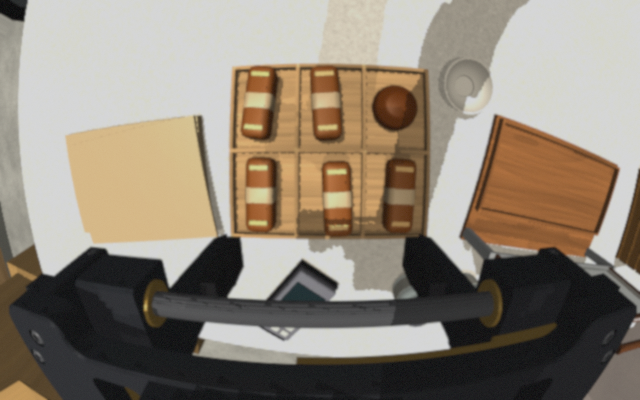

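```bash
cat >> lib.py <<'E'
def binpose(v):
    yaw=v[2];b=R.from_euler('z',yaw)*R.from_euler('y',-12,degrees=True);return b,np.array([v[0],v[1],42.])
def wray(im,s,px):
    a=wpix(im,s,px,0);o=s["position"]+Rt(s).apply(im["tool_from_camera"][:3,3]);return o,a-o
def loaves(im,s,bv,show=None,h=30):
    b,o0=binpose(bv);n=b.apply([0,0,1]);hsv=cv2.cvtColor(im["color"],cv2.COLOR_RGB2HSV);out=[]
    m0=((hsv[...,1]>150)&((hsv[...,0]<14)|(hsv[...,0]>170))).astype(np.uint8)*255
    if show: cv2.imwrite(show,m0)
    for i,x in enumerate((-60.5,60.5)):
        for j,y in enumerate((-93,0,93)):
            poly=np.array([wproj(im,s,o0+b.apply([x+dx,y+dy,12])) for dx,dy in ((-56,-42),(-56,42),(56,42),(56,-42))]).astype(np.int32)
            m=np.zeros_like(m0);cv2.fillPoly(m,[poly],255);m&=m0;m=cv2.morphologyEx(m,cv2.MORPH_OPEN,np.ones((3,3)))
            pts=cv2.findNonZero(m)
            if pts is None or len(pts)<250: out.append((i,j,None)); continue
            r=cv2.boxPoints(cv2.minAreaRect(pts));Q=[]
            for p in list(r)+[r.mean(0)]:
                o,d=wray(im,s,p);o1=o0+n*h;Q.append(o+d*((o1-o)@n)/(d@n))
            L=b.inv().apply(np.array(Q)-o0);e=[L[1]-L[0],L[2]-L[1]];l=[np.linalg.norm(k) for k in e];k=e[int(l[1]>l[0])]
            a=(np.degrees(np.arctan2(k[1],k[0]))+90)%180-90
            out.append((i,j,np.round(L[4][:2],1),round(a,1),np.round(sorted(l),1),len(pts)))
    return out
E
python3 - <<'E'
from lib import *
from scipy.optimize import least_squares
np.set_printoptions(suppress=True)
s=arm.read_state();im=get_image("wrist");sc=get_image("scene")
C=[(-121,-139.5),(-121,139.5),(121,139.5),(121,-139.5)]
W=[(232,67),(425,69),(425,237),(233,237)];S=[(201,279.5),(260,211.5),(342.5,217.5),(293,295)]
def f(v):
    b,o=binpose(v);r=[]
    for c,w,q in zip(C,W,S):
        p=o+b.apply([c[0]*1.01,c[1]*1.01,14]);r+=list(wproj(im,s,p)-w)+list((proj(sc,p)-q)*1.)
    return r
q=least_squares(f,[530,-241,.12]);print(q.x,np.degrees(q.x[2]),np.round(q.fun,1))
np.save("bin.npy",q.x)
for l in loaves(im,s,q.x,"pics/m.png"):print(*l)
E
```

```text
[ 529.17590558 -238.84132541    0.11973485] 6.860301361803464 [-0.8  1.4 -2.  -0.5  1.5  0.6 -1.2 -1.5  1.   0.6 -0.6 -0.9 -1.9  0.6
 -0.2 -1. ]
0 0 [-64.4 -95.2] -4.8 [38.9 96.8] 977
0 1 [-58.  -5.] 3.2 [36.1 86.3] 984
0 2 [-59.8  86.3] -86.8 [59. 59.] 1393
1 0 [ 58.3 -92.1] -1.3 [36.8 99.1] 1067
1 1 [62.7  9.7] 2.7 [35.7 96.8] 1075
1 2 [58.8 93.9] -2.8 [39.1 97.8] 1048
```

View pics/m.png

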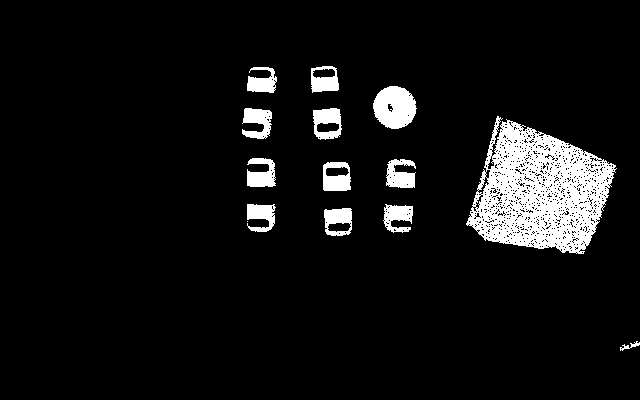

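```bash
cat >> lib.py <<'E'
BV=np.load("bin.npy")
def pick(x,y,a):
    b,o=binpose(BV)
    for h in (110,34): goal(o+b.apply([x,y,h]),180+np.degrees(BV[2])+a,-12)
E
python3 -c "
from lib import *
pick(58.8,93.9,-2.8)"
```

```text
goal shift [-0.0328, 0.103, 0.1826] rot [0.1, -12.5, 2.8] rows 5.1
goal shift [-0.0493, 0.1033, 0.2568] rot [0.1, -12.5, 2.8] rows 6.7
```

```bash
python3 -m pendant '[0.45,-0.033,0.103,0.183,0,-12.5,2.8, 0.45,-0.033,0.103,0.183,0,-12.5,2.8, 0.45,-0.033,0.103,0.183,0,-12.5,2.8, 0.45,-0.033,0.103,0.183,0,-12.5,2.8, 0.45,-0.033,0.103,0.183,0,-12.5,2.8, 0.45,-0.033,0.103,0.183,0,-12.5,2.8, 0.45,-0.033,0.103,0.183,0,-12.5,2.8, 0.45,-0.038,0.103,0.207,0,-12.5,2.8, 0.45,-0.043,0.103,0.231,0,-12.5,2.8, 0.45,-0.049,0.103,0.257,0,-12.5,2.8, 0.45,-0.049,0.103,0.257,0,-12.5,2.8, 0.45,-0.049,0.103,0.257,0,-12.5,2.8]'
python3 - <<'E'
from lib import *
st()
b,o=binpose(BV);s=arm.read_state();print(b.inv().apply(s["position"]-19*Rt(s).apply([0,0,1])-o))
E
python3 -m pendant '[-1,0,0,0,0,0,0, -1,0,0,0,0,0,0, -1,0,0,0,0,0,0, -1,0,0,0,0,0,0, -1,0,0,0,0,0,0, -1,0,0,-0.03,0,0,0, -1,0,0,-0.06,0,0,0, -1,0,0,-0.1,0,0,0, -1,0,0,-0.14,0,0,0, -1,0,0,-0.16,0,0,0, -1,0,0,-0.16,0,0,0]'
python3 - <<'E'
from lib import *
st()
s=arm.read_state();im=get_image("wrist");cv2.imwrite("pics/w5.png",im["color"][:,:,::-1])
s2=get_image("scene");np.save("sc.npy",s2["color"]);crop(s2,280,100,170,140,3,"pics/s5.png")
c=cv2.imread("pics/s5.png");w=cv2.imread("pics/w5.png");h=np.zeros((600,520,3),np.uint8);h[:420,:510]=c;h[420:,:288]=cv2.resize(w,(288,180));cv2.imwrite("pics/c5.png",h)
E
```

```text
t: 8.92
position: [572.0, -140.4, 69.5]
eef_rot: [0.104, -0.036, 0.994, 0.004]
force: [0.2, 0.2, 0.2]
gripper_width: 63.7
grip_force: 0.0
t 8.92 gp [ 568.1 -140.7   88. ] psi -175.9 z [ 0.207  0.016 -0.978] F [0.2 0.2 0.2] w 63.7 gf 0.0 q [ 0.68  0.69 -0.63  1.95  0.72  0.5   1.23]
[58.83547581 92.77550639 34.57073701]
t: 9.83
position: [540.4, -143.0, 230.0]
eef_rot: [0.107, -0.036, 0.994, 0.002]
force: [1.1, -0.6, -1.1]
gripper_width: 37.6
grip_force: 30.0
t 9.83 gp [ 536.3 -143.3  248.6] psi -175.8 z [ 0.213  0.013 -0.977] F [ 1.1 -0.6 -1.1] w 37.6 gf 30.0 q [ 0.94  0.43 -0.9   1.92  0.44  0.76  1.47]
```

View pics/c5.png

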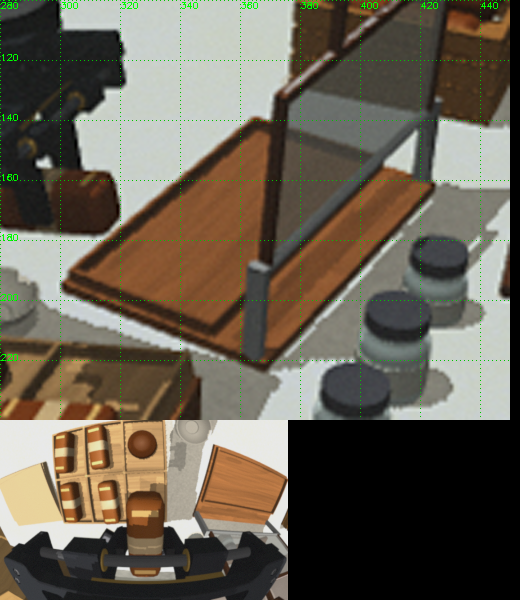

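```bash
python3 - <<'E'
from lib import *
from scipy.optimize import least_squares
sc=get_image("scene");sd=get_image("side")
O=[((-80,-180,26),sc,(301,191.5)),((-80,180,26),sc,(363,139)),((-80,180,26),sd,(177,361)),((-80,-180,26),sd,(335.5,258)),
((125,-180,109),sc,(364,188)),((125,180,109),sc,(423,134)),((125,180,109),sd,(113,255)),((125,-180,109),sd,(273,186)),((78,-178,26),sc,(348.5,212))]
def f(v):
    r=[]
    for p,im,q in O:
        P=R.from_euler('z',v[2]).apply(p)+[v[0],v[1],0];r+=list(proj(im,P)-q)
    return r
q=least_squares(f,[527,211,-.07],loss='soft_l1');print(q.x,np.degrees(q.x[2]),np.round(f(q.x),1));np.save("tray.npy",q.x)
E
cat >> lib.py <<'E'
TV=np.load("tray.npy")
def place(x,y,h=36,dpsi=0):
    for hh in (h+90,h): goal(R.from_euler('z',TV[2]).apply([x,y,12+hh])+[TV[0],TV[1],0],180+np.degrees(TV[2])+dpsi,0)
def intray(p):
    return R.from_euler('z',-TV[2]).apply(np.array(p)-[TV[0],TV[1],12])
E
python3 -c "
from lib import *
place(-8,-132)"
```

```text
[ 5.25894521e+02  2.07727558e+02 -6.62585872e-02] -3.7963374047664358 [ 0.3 -2.7  0.7 -1.3 -0.3 -1.   1.3 -1.2  0.8 -0.2 -0.2 -1.8  0.2  1.4
  1.2 -2.5  0.2 -5.2]
goal shift [0.0339, 0.2203, 0.1005] rot [0.9, 11.8, 8.0] rows 5.9
goal shift [0.0524, 0.2202, 0.1885] rot [0.9, 11.8, 8.0] rows 7.1
```

```bash
python3 -c "
from lib import *
place(-8,132)"
```

```text
goal shift [-0.002, 0.4817, 0.1084] rot [0.9, 11.8, 8.0] rows 11.8
goal shift [0.0165, 0.4816, 0.1965] rot [0.9, 11.8, 8.0] rows 12.5
```

```bash
python3 -m pendant '[-1,-0.002,0.482,0.108,0.9,11.8,8, -1,-0.002,0.482,0.108,0.9,11.8,8, -1,-0.002,0.482,0.108,0.9,11.8,8, -1,-0.002,0.482,0.108,0.9,11.8,8, -1,-0.002,0.482,0.108,0.9,11.8,8, -1,-0.002,0.482,0.108,0.9,11.8,8, -1,-0.002,0.482,0.108,0.9,11.8,8, -1,-0.002,0.482,0.108,0.9,11.8,8, -1,-0.002,0.482,0.108,0.9,11.8,8, -1,-0.002,0.482,0.108,0.9,11.8,8, -1,-0.002,0.482,0.108,0.9,11.8,8, -1,-0.002,0.482,0.108,0.9,11.8,8]'
python3 - <<'E'
from lib import *
st();place(-8,132)
im=get_image("wrist");cv2.imwrite("pics/w6.png",im["color"][:,:,::-1])
E
```

```text
t: 11.03
position: [525.9, 342.4, 117.7]
eef_rot: [0.0, 0.033, 0.999, -0.001]
force: [1.0, 0.5, -0.3]
gripper_width: 37.8
grip_force: 30.0
t 11.03 gp [525.9 342.4 136.7] psi 176.3 z [ 0.    -0.002 -1.   ] F [ 1.   0.5 -0.3] w 37.8 gf 30.0 q [-0.16  0.76 -0.72  1.65  0.6   0.96  0.4 ]
goal shift [-0.0009, -0.0024, -0.0013] rot [-0.1, 0.0, 0.1] rows 0.1
goal shift [-0.0009, -0.0022, 0.0887] rot [-0.1, 0.0, 0.1] rows 2.1
```

View pics/w6.png

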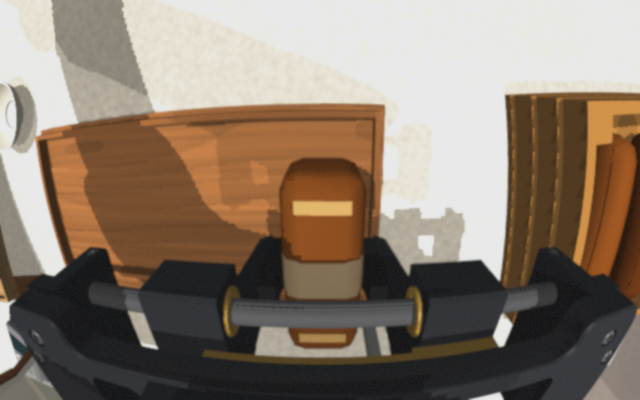

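```bash
python3 - <<'E'
from lib import *
s=arm.read_state();im=get_image("wrist")
print(intray(wpix(im,s,(384,106),26)),intray(wpix(im,s,(38,138),26)))
E
python3 -m pendant '[-1,0,-0.002,0.03,0,0,0, -1,0,-0.002,0.06,0,0,0, -1,0,-0.002,0.078,0,0,0, -1,0,-0.002,0.089,0,0,0, -1,0,-0.002,0.089,0,0,0, -1,0,-0.002,0.089,0,0,0]'
python3 -c "
from lib import *
st()"
```

```text
[-88.32470551 190.34258099  14.        ] [ -77.75550657 -160.37194486   14.        ]
t: 11.63
position: [527.1, 337.9, 30.3]
eef_rot: [0.001, 0.033, 0.999, -0.001]
force: [0.5, -0.4, -0.3]
gripper_width: 37.9
grip_force: 30.0
t 11.63 gp [527.1 337.9  49.3] psi 176.2 z [ 0.001 -0.001 -1.   ] F [ 0.5 -0.4 -0.3] w 37.9 gf 30.0 q [-0.2   0.88 -0.65  1.68  0.69  0.82  0.34]
```

```bash
python3 -m pendant '[-1,0,0,0.002,0,0,0, -1,0,0,0.002,0,0,0, 0.15,0,0,0.002,0,0,0, 0.15,0,0,0.002,0,0,0, 0.15,0,0,0.002,0,0,0, 0.15,0,0,-0.03,0,0,0, 0.15,0,0,-0.07,0,0,0, 0.15,0,0,-0.11,0,0,0, 0.15,0,0,-0.15,0,0,0, 0.15,0,0,-0.15,0,0,0]'
python3 - <<'E'
from lib import *
st();goal([540,-245,345],187)
s=arm.read_state();im=get_image("wrist");cv2.imwrite("pics/w7.png",im["color"][:,:,::-1])
E
```

```text
t: 12.47
position: [530.3, 341.8, 190.1]
eef_rot: [0.006, 0.033, 0.999, 0.004]
force: [0.9, 1.2, 1.1]
gripper_width: 50.7
grip_force: 0.0
t 12.47 gp [530.1 341.7 209.1] psi 176.2 z [ 0.013  0.007 -1.   ] F [0.9 1.2 1.1] w 50.7 gf 0.0 q [-0.12  0.68 -0.78  1.61  0.53  1.06  0.45]
goal shift [-0.0506, -0.5837, -0.1402] rot [0.4, 0.8, -10.8] rows 14.4
```

View pics/w7.png

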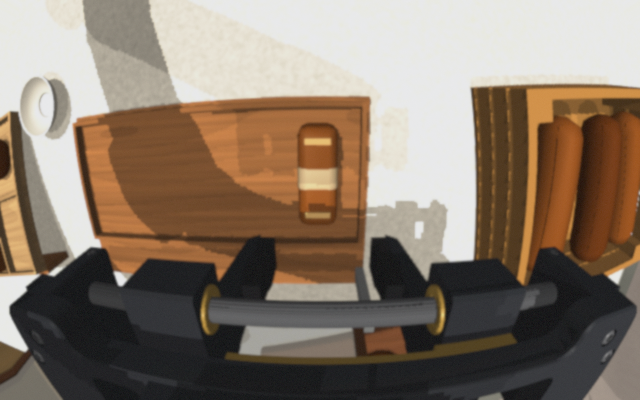

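```bash
cat >> lib.py <<'E'
def look():
    s=arm.read_state();im=get_image("wrist");st()
    for l in loaves(im,s,BV): print(*l)
    print("tray:",trayl(im,s))
def trayl(im,s):
    return None
E
python3 -m pendant '[0.45,-0.051,-0.584,-0.14,0.4,0.8,-10.8, 0.45,-0.051,-0.584,-0.14,0.4,0.8,-10.8, 0.45,-0.051,-0.584,-0.14,0.4,0.8,-10.8, 0.45,-0.051,-0.584,-0.14,0.4,0.8,-10.8, 0.45,-0.051,-0.584,-0.14,0.4,0.8,-10.8, 0.45,-0.051,-0.584,-0.14,0.4,0.8,-10.8, 0.45,-0.051,-0.584,-0.14,0.4,0.8,-10.8, 0.45,-0.051,-0.584,-0.14,0.4,0.8,-10.8, 0.45,-0.051,-0.584,-0.14,0.4,0.8,-10.8, 0.45,-0.051,-0.584,-0.14,0.4,0.8,-10.8, 0.45,-0.051,-0.584,-0.14,0.4,0.8,-10.8, 0.45,-0.051,-0.584,-0.14,0.4,0.8,-10.8]'
python3 -c "
from lib import *
goal([540,-245,345],187);look()"
```

```text
t: 13.52
position: [535.9, -150.3, 297.3]
eef_rot: [-0.006, -0.061, 0.998, -0.003]
force: [1.0, 0.9, -0.4]
gripper_width: 64.1
grip_force: 0.0
goal shift [0.0077, -0.0947, -0.0281] rot [-0.3, -0.7, -0.1] rows 2.4
t 13.57 gp [ 536.6 -160.7  317.2] psi -173.7 z [-0.011 -0.013 -1.   ] F [ 1.6 -6.4  0.2] w 63.9 gf 0.0 q [ 0.85  0.46 -0.87  1.67  0.39  1.2   1.56]
0 0 [-64.9 -94.5] -7.0 [49.5 98.8] 1087
0 1 [-61.7  -4.3] 3.1 [40.  94.8] 1204
0 2 [-59.9  90.5] -89.7 [57.6 58.2] 1693
1 0 [ 58.7 -90.3] -2.0 [46.  97.4] 1223
1 1 [63.2 10.5] 3.2 [39.1 97.3] 1307
1 2 None
tray: None
```

```bash
python3 -c "
from lib import *
pick(63,10,3)"
```

```text
goal shift [-0.0289, -0.0642, 0.1545] rot [-1.0, -12.7, -3.5] rows 4.1
goal shift [-0.0456, -0.0631, 0.2287] rot [-1.0, -12.7, -3.5] rows 5.8
```

```bash
python3 -m pendant '[0.45,0,0,0,0,0,0, 0.45,0,0,0,0,0,0, 0.45,0,0,0,0,0,0]'
python3 -c "
from lib import *
look();pick(63,10,3)"
```

```text
t: 13.82
position: [536.4, -146.4, 297.0]
eef_rot: [-0.006, -0.062, 0.998, -0.003]
force: [0.3, 0.9, 0.7]
gripper_width: 64.0
grip_force: 0.0
t 13.87 gp [ 536.8 -145.9  316.2] psi -172.9 z [-0.012 -0.007 -1.   ] F [ 0.2  0.  -0.3] w 63.8 gf 0.0 q [ 0.84  0.46 -0.88  1.68  0.38  1.2   1.55]
0 0 [-64.6 -94.3] -4.3 [51.2 98.7] 1132
0 1 [-61.8  -4.3] 3.0 [40.2 94.9] 1215
0 2 [-59.3  90.7] -0.2 [58.2 58.8] 1703
1 0 [ 58.7 -90.2] -1.9 [46.3 97.4] 1174
1 1 [63.2 10.3] 1.9 [39.3 96.7] 1322
1 2 None
tray: None
goal shift [-0.0258, -0.0804, 0.1532] rot [-0.6, -12.7, -2.7] rows 4.2
goal shift [-0.0425, -0.0801, 0.2273] rot [-0.6, -12.7, -2.7] rows 5.9
```

```bash
python3 -m pendant '[0.45,-0.026,-0.08,0.153,-0.6,-12.7,-2.7, 0.45,-0.026,-0.08,0.153,-0.6,-12.7,-2.7, 0.45,-0.026,-0.08,0.153,-0.6,-12.7,-2.7, 0.45,-0.026,-0.08,0.153,-0.6,-12.7,-2.7, 0.45,-0.026,-0.08,0.153,-0.6,-12.7,-2.7, 0.45,-0.026,-0.08,0.153,-0.6,-12.7,-2.7, 0.45,-0.031,-0.08,0.177,-0.6,-12.7,-2.7, 0.45,-0.037,-0.08,0.203,-0.6,-12.7,-2.7, 0.45,-0.042,-0.08,0.227,-0.6,-12.7,-2.7, 0.45,-0.042,-0.08,0.227,-0.6,-12.7,-2.7, 0.45,-0.042,-0.08,0.227,-0.6,-12.7,-2.7]'
python3 - <<'E'
from lib import *
b,o=binpose(BV);s=arm.read_state();print(b.inv().apply(s["position"]-19*Rt(s).apply([0,0,1])-o))
E
python3 -m pendant '[-1,0,0,0,0,0,0, -1,0,0,0,0,0,0, -1,0,0,0,0,0,0, -1,0,0,0,0,0,0, -1,0,0,-0.03,0,0,0, -1,0,0,-0.06,0,0,0, -1,0,0,-0.1,0,0,0, -1,0,0,-0.14,0,0,0, -1,0,0,-0.16,0,0,0, -1,0,0,-0.16,0,0,0, -1,0,0,-0.16,0,0,0]'
python3 -c "
from lib import *
place(-5,66)"
```

```text
t: 14.78
position: [586.8, -221.5, 71.6]
eef_rot: [0.105, -0.086, 0.991, 0.009]
force: [0.3, 0.3, 0.2]
gripper_width: 63.9
grip_force: 0.0
[64.13730492 10.124089   35.66100914]
t: 15.7
position: [552.9, -230.2, 228.1]
eef_rot: [0.105, -0.084, 0.991, 0.008]
force: [-0.8, -0.1, -0.8]
gripper_width: 37.7
grip_force: 29.9
goal shift [-0.0335, 0.5018, 0.1176] rot [1.3, 12.0, 13.4] rows 12.4
goal shift [-0.0147, 0.502, 0.2056] rot [1.3, 12.0, 13.4] rows 13.0
```

```bash
python3 -m pendant '[-1,-0.033,0.502,0.118,1.3,12,13.4, -1,-0.033,0.502,0.118,1.3,12,13.4, -1,-0.033,0.502,0.118,1.3,12,13.4, -1,-0.033,0.502,0.118,1.3,12,13.4, -1,-0.033,0.502,0.118,1.3,12,13.4, -1,-0.033,0.502,0.118,1.3,12,13.4, -1,-0.033,0.502,0.118,1.3,12,13.4, -1,-0.033,0.502,0.118,1.3,12,13.4, -1,-0.033,0.502,0.118,1.3,12,13.4, -1,-0.033,0.502,0.118,1.3,12,13.4, -1,-0.033,0.502,0.118,1.3,12,13.4, -1,-0.033,0.502,0.118,1.3,12,13.4]'
python3 -m pendant '[-1,0,0,0,0,0,0, -1,0,0,0,0,0,0, -1,0,0,0,0,0,0]'
python3 -c "
from lib import *
st();place(-5,66)"
```

```text
t: 16.7
position: [523.6, 258.8, 119.7]
eef_rot: [-0.002, 0.032, 0.999, -0.0]
force: [1.2, 0.3, -0.3]
gripper_width: 37.8
grip_force: 29.9
t: 16.95
position: [524.4, 256.5, 120.5]
eef_rot: [-0.002, 0.032, 0.999, -0.0]
force: [-0.7, -0.3, -1.5]
gripper_width: 37.7
grip_force: 29.9
t 16.95 gp [524.4 256.5 139.5] psi 176.3 z [-0.003 -0.001 -1.   ] F [-0.7 -0.3 -1.5] w 37.7 gf 29.9 q [-0.02  0.69 -0.72  1.77  0.57  0.9   0.52]
goal shift [0.0002, 0.0175, 0.0015] rot [-0.1, -0.2, 0.1] rows 0.4
goal shift [-0.0001, 0.0175, 0.0915] rot [-0.1, -0.2, 0.1] rows 2.2
```

```bash
python3 -m pendant '[-1,0,0.016,0.03,0,0,0, -1,0,0.016,0.06,0,0,0, -1,0,0.016,0.08,0,0,0, -1,0,0.016,0.093,0,0,0, -1,0,0.016,0.093,0,0,0, -1,0,0.016,0.093,0,0,0, 0.05,0,0.016,0.093,0,0,0, 0.05,0,0.016,0.093,0,0,0, 0.05,0,0.016,0.093,0,0,0]'
python3 -c "
from lib import *
st();s=arm.read_state();print(intray(s['position']))"
python3 -m pendant '[0.05,0,0,-0.03,0,0,0, 0.05,0,0,-0.06,0,0,0, 0.05,0,0,-0.1,0,0,0, 0.05,0,0,-0.14,0,0,0, 0.05,0,0,-0.17,0,0,0, 0.05,0,0,-0.17,0,0,0, 0.05,0,0,-0.17,0,0,0]'
python3 -c "
from lib import *
goal([540,-165,325],187)"
```

```text
t: 17.7
position: [526.8, 273.2, 29.9]
eef_rot: [0.0, 0.033, 0.999, 0.001]
force: [-0.2, -0.5, -0.9]
gripper_width: 46.1
grip_force: 0.0
t 17.7 gp [526.8 273.2  48.9] psi 176.2 z [ 0.     0.002 -1.   ] F [-0.2 -0.5 -0.9] w 46.1 gf 0.0 q [-0.11  0.83 -0.63  1.77  0.67  0.76  0.42]
[-3.44269919 65.3910513  17.86607111]
t: 18.28
position: [527.5, 273.7, 201.4]
eef_rot: [0.002, 0.033, 0.999, 0.002]
force: [-0.4, 0.3, -0.5]
gripper_width: 46.2
grip_force: 0.0
goal shift [-0.0416, -0.4366, -0.1058] rot [0.2, 0.2, -10.8] rows 10.8
```

```bash
python3 -m pendant '[0.45,-0.042,-0.437,-0.106,0,0,-10.8, 0.45,-0.042,-0.437,-0.106,0,0,-10.8, 0.45,-0.042,-0.437,-0.106,0,0,-10.8, 0.45,-0.042,-0.437,-0.106,0,0,-10.8, 0.45,-0.042,-0.437,-0.106,0,0,-10.8, 0.45,-0.042,-0.437,-0.106,0,0,-10.8, 0.45,-0.042,-0.437,-0.106,0,0,-10.8, 0.45,-0.042,-0.437,-0.106,0,0,-10.8, 0.45,-0.042,-0.437,-0.106,0,0,-10.8, 0.45,-0.042,-0.437,-0.106,0,0,-10.8, 0.45,-0.042,-0.437,-0.106,0,0,-10.8, 0.45,-0.042,-0.437,-0.106,0,0,-10.8]'
python3 -m pendant '[0.45,0,0,0,0,0,0, 0.45,0,0,0,0,0,0, 0.45,0,0,0,0,0,0]'
python3 -c "
from lib import *
look();pick(-62,-4.3,3);pick(58.5,-90.5,-1.5)"
```

```text
t: 19.28
position: [539.1, -175.3, 303.9]
eef_rot: [-0.001, -0.056, 0.998, -0.001]
force: [0.1, 0.3, -0.5]
gripper_width: 63.9
grip_force: 0.0
t: 19.53
position: [539.6, -163.8, 303.8]
eef_rot: [-0.001, -0.063, 0.998, 0.001]
force: [-0.1, 0.9, -0.5]
gripper_width: 63.9
grip_force: 0.0
t 19.58 gp [ 539.7 -163.7  323. ] psi -172.8 z [-0.002  0.002 -1.   ] F [ 0.6 -0.1 -0.2] w 64.1 gf 0.0 q [ 0.85  0.45 -0.85  1.66  0.36  1.2   1.61]
0 0 [-64.3 -95.9] -4.1 [48.2 96.6] 1075
0 1 [-61.6  -5.1] 3.2 [38.3 94.5] 1152
0 2 [-59.  89.] -0.4 [57.8 58.5] 1645
1 0 [ 58.2 -91.1] -1.6 [43.6 96.3] 1177
1 1 None
1 2 None
tray: None
goal shift [0.0992, -0.0773, 0.1858] rot [-0.1, -12.1, -2.6] rows 5.4
goal shift [0.0833, -0.0775, 0.2601] rot [-0.1, -12.1, -2.6] rows 6.8
goal shift [-0.018, -0.1645, 0.1604] rot [0.3, -12.1, 1.9] rows 5.5
goal shift [-0.0339, -0.1648, 0.2347] rot [0.3, -12.1, 1.9] rows 6.9
```

```bash
python3 -m pendant '[0.45,0.099,-0.078,0.186,0,-12.1,-2.6, 0.45,0.099,-0.078,0.186,0,-12.1,-2.6, 0.45,0.099,-0.078,0.186,0,-12.1,-2.6, 0.45,0.099,-0.078,0.186,0,-12.1,-2.6, 0.45,0.099,-0.078,0.186,0,-12.1,-2.6, 0.45,0.099,-0.078,0.186,0,-12.1,-2.6, 0.45,0.099,-0.078,0.186,0,-12.1,-2.6, 0.45,0.094,-0.078,0.21,0,-12.1,-2.6, 0.45,0.089,-0.078,0.235,0,-12.1,-2.6, 0.45,0.083,-0.078,0.26,0,-12.1,-2.6, 0.45,0.083,-0.078,0.26,0,-12.1,-2.6, 0.45,0.083,-0.078,0.26,0,-12.1,-2.6]'
python3 - <<'E'
from lib import *
b,o=binpose(BV);s=arm.read_state();print(b.inv().apply(s["position"]-19*Rt(s).apply([0,0,1])-o))
E
python3 -m pendant '[-1,0,0,0,0,0,0, -1,0,0,0,0,0,0, -1,0,0,0,0,0,0, -1,0,0,0,0,0,0, -1,0,0,-0.03,0,0,0, -1,0,0,-0.06,0,0,0, -1,0,0,-0.1,0,0,0, -1,0,0,-0.14,0,0,0, -1,0,0,-0.16,0,0,0, -1,0,0,-0.16,0,0,0, -1,0,0,-0.16,0,0,0]'
python3 -c "
from lib import *
st();place(-5,0)"
```

```text
t: 20.58
position: [469.3, -251.2, 45.4]
eef_rot: [0.106, -0.085, 0.991, 0.007]
force: [-0.6, -0.2, 0.3]
gripper_width: 64.2
grip_force: 0.0
[-58.90353844  -5.27682783  34.97125157]
t: 21.5
position: [433.8, -258.8, 201.7]
eef_rot: [0.105, -0.083, 0.991, 0.006]
force: [0.7, -0.5, -0.6]
gripper_width: 37.8
grip_force: 29.9
t 21.5 gp [ 429.8 -259.4  220.2] psi -170.4 z [ 0.208  0.03  -0.978] F [ 0.7 -0.5 -0.6] w 37.8 gf 29.9 q [ 1.31  0.42 -0.93  2.04  0.34  0.69  1.94]
goal shift [-0.143, 0.4463, 0.1129] rot [1.1, 12.1, 13.3] rows 11.6
goal shift [-0.1241, 0.4468, 0.2009] rot [1.1, 12.1, 13.3] rows 12.1
```

```bash
python3 -m pendant '[-1,-0.143,0.446,0.113,1.1,12.1,13.3, -1,-0.143,0.446,0.113,1.1,12.1,13.3, -1,-0.143,0.446,0.113,1.1,12.1,13.3, -1,-0.143,0.446,0.113,1.1,12.1,13.3, -1,-0.143,0.446,0.113,1.1,12.1,13.3, -1,-0.143,0.446,0.113,1.1,12.1,13.3, -1,-0.143,0.446,0.113,1.1,12.1,13.3, -1,-0.143,0.446,0.113,1.1,12.1,13.3, -1,-0.143,0.446,0.113,1.1,12.1,13.3, -1,-0.143,0.446,0.113,1.1,12.1,13.3, -1,-0.143,0.446,0.113,1.1,12.1,13.3, -1,-0.143,0.446,0.113,1.1,12.1,13.3]'
python3 -m pendant '[-1,0,0,0,0,0,0, -1,0,0,0,0,0,0, -1,0,0,0,0,0,0]'
python3 -c "
from lib import *
st();place(-5,-1)"
```

```text
t: 22.5
position: [518.5, 207.4, 116.9]
eef_rot: [-0.002, 0.031, 1.0, 0.0]
force: [0.5, 0.0, -0.3]
gripper_width: 37.9
grip_force: 29.9
t: 22.75
position: [518.6, 204.9, 117.8]
eef_rot: [-0.002, 0.031, 1.0, -0.0]
force: [0.2, 0.1, -0.2]
gripper_width: 37.7
grip_force: 29.9
t 22.75 gp [518.6 204.9 136.8] psi 176.4 z [-0.004  0.    -1.   ] F [ 0.2  0.1 -0.2] w 37.7 gf 29.9 q [ 0.07  0.66 -0.71  1.84  0.56  0.86  0.59]
goal shift [-0.0021, 0.0023, -0.0012] rot [-0.0, -0.2, 0.2] rows 0.1
goal shift [-0.0025, 0.0023, 0.0888] rot [-0.0, -0.2, 0.2] rows 2.1
```

```bash
python3 -m pendant '[-1,-0.005,0.002,0.03,0,0,0, -1,-0.005,0.002,0.06,0,0,0, -1,-0.005,0.002,0.08,0,0,0, -1,-0.005,0.002,0.09,0,0,0, -1,-0.005,0.002,0.09,0,0,0, -1,-0.005,0.002,0.09,0,0,0, 0.05,-0.005,0.002,0.09,0,0,0, 0.05,-0.005,0.002,0.09,0,0,0, 0.05,-0.005,0.002,0.09,0,0,0]'
python3 -c "
from lib import *
st();s=arm.read_state();print(intray(s['position']))"
python3 -m pendant '[0.05,0,0,-0.03,0,0,0, 0.05,0,0,-0.06,0,0,0, 0.05,0,0,-0.1,0,0,0, 0.05,0,0,-0.14,0,0,0, 0.05,0,0,-0.17,0,0,0, 0.05,0,0,-0.17,0,0,0, 0.05,0,0,-0.17,0,0,0]'
python3 -c "
from lib import *
goal([530,-180,325],187)"
```

```text
t: 23.5
position: [525.2, 207.1, 30.1]
eef_rot: [-0.0, 0.032, 0.999, 0.001]
force: [0.4, 0.2, 1.2]
gripper_width: 45.8
grip_force: 0.0
t 23.5 gp [525.2 207.1  49.1] psi 176.3 z [-0.     0.002 -1.   ] F [0.4 0.2 1.2] w 45.8 gf 0.0 q [-0.    0.79 -0.61  1.85  0.67  0.72  0.51]
[-0.67936159 -0.64303575 18.11291089]
t: 24.08
position: [526.1, 207.3, 201.6]
eef_rot: [0.001, 0.032, 0.999, 0.002]
force: [-1.1, -0.9, 0.3]
gripper_width: 46.6
grip_force: 0.0
goal shift [-0.0292, -0.3859, -0.1056] rot [0.2, 0.2, -10.7] rows 9.6
```

```bash
python3 -m pendant '[0.45,-0.029,-0.386,-0.106,0,0,-10.7, 0.45,-0.029,-0.386,-0.106,0,0,-10.7, 0.45,-0.029,-0.386,-0.106,0,0,-10.7, 0.45,-0.029,-0.386,-0.106,0,0,-10.7, 0.45,-0.029,-0.386,-0.106,0,0,-10.7, 0.45,-0.029,-0.386,-0.106,0,0,-10.7, 0.45,-0.029,-0.386,-0.106,0,0,-10.7, 0.45,-0.029,-0.386,-0.106,0,0,-10.7, 0.45,-0.029,-0.386,-0.106,0,0,-10.7, 0.45,-0.029,-0.386,-0.106,0,0,-10.7, 0.45,-0.029,-0.386,-0.106,0,0,-10.7, 0.45,-0.029,-0.386,-0.106,0,0,-10.7]'
python3 -m pendant '[0.45,0,0,0,0,0,0, 0.45,0,0,0,0,0,0, 0.45,0,0,0,0,0,0]'
python3 -c "
from lib import *
look();pick(58.5,-91,-1.5)"
```

```text
t: 25.08
position: [528.5, -182.1, 303.4]
eef_rot: [-0.001, -0.059, 0.998, 0.001]
force: [-0.2, 1.0, -0.7]
gripper_width: 63.8
grip_force: 0.0
t: 25.33
position: [529.2, -178.5, 304.3]
eef_rot: [-0.001, -0.063, 0.998, 0.001]
force: [-0.0, 0.4, -0.5]
gripper_width: 63.7
grip_force: 0.0
t 25.38 gp [ 529.3 -178.8  323.4] psi -172.8 z [-0.002  0.003 -1.   ] F [-0.5 -0.9 -0.1] w 63.4 gf 0.0 q [ 0.88  0.44 -0.85  1.67  0.35  1.19  1.65]
0 0 [-64.7 -94.9] -4.2 [44.8 97.8] 1076
0 1 None
0 2 [-59.9  89. ] -0.5 [57.  58.4] 1635
1 0 [ 58.5 -90.9] -1.8 [41.3 96.9] 1183
1 1 None
1 2 None
tray: None
goal shift [-0.0304, -0.1514, 0.1608] rot [0.3, -12.1, 1.8] rows 5.3
goal shift [-0.0463, -0.1517, 0.2351] rot [0.3, -12.1, 1.8] rows 6.8
```

```bash
python3 -m pendant '[0.45,-0.03,-0.151,0.161,0,-12.1,1.8, 0.45,-0.03,-0.151,0.161,0,-12.1,1.8, 0.45,-0.03,-0.151,0.161,0,-12.1,1.8, 0.45,-0.03,-0.151,0.161,0,-12.1,1.8, 0.45,-0.03,-0.151,0.161,0,-12.1,1.8, 0.45,-0.03,-0.151,0.161,0,-12.1,1.8, 0.45,-0.03,-0.151,0.161,0,-12.1,1.8, 0.45,-0.035,-0.151,0.185,0,-12.1,1.8, 0.45,-0.04,-0.151,0.21,0,-12.1,1.8, 0.45,-0.046,-0.151,0.235,0,-12.1,1.8, 0.45,-0.046,-0.151,0.235,0,-12.1,1.8, 0.45,-0.046,-0.151,0.235,0,-12.1,1.8]'
python3 - <<'E'
from lib import *
b,o=binpose(BV);s=arm.read_state();print(b.inv().apply(s["position"]-19*Rt(s).apply([0,0,1])-o))
E
python3 -m pendant '[-1,0,0,0,0,0,0, -1,0,0,0,0,0,0, -1,0,0,0,0,0,0, -1,0,0,0,0,0,0, -1,0,0,-0.03,0,0,0, -1,0,0,-0.06,0,0,0, -1,0,0,-0.1,0,0,0, -1,0,0,-0.14,0,0,0, -1,0,0,-0.16,0,0,0, -1,0,0,-0.16,0,0,0, -1,0,0,-0.16,0,0,0]'
python3 -c "
from lib import *
st();place(-3,-67)"
```

```text
t: 26.38
position: [593.7, -322.2, 70.3]
eef_rot: [0.105, -0.046, 0.993, 0.008]
force: [-0.8, -0.1, 1.0]
gripper_width: 64.1
grip_force: 0.0
[ 58.79930365 -90.53298301  35.38520121]
t: 27.3
position: [559.9, -328.4, 226.9]
eef_rot: [0.105, -0.045, 0.993, 0.007]
force: [0.3, 0.5, -1.5]
gripper_width: 37.7
grip_force: 30.0
t 27.3 gp [ 556.  -328.8  245.5] psi -174.8 z [ 0.208  0.023 -0.978] F [ 0.3  0.5 -1.5] w 37.7 gf 30.0 q [ 1.09  0.59 -0.8   1.67  0.4   0.88  1.85]
goal shift [0.0217, 0.4709, 0.1075] rot [1.2, 12.1, 8.9] rows 11.6
goal shift [0.0406, 0.4706, 0.1955] rot [1.2, 12.1, 8.9] rows 12.3
```

```bash
python3 -m pendant '[-1,0.022,0.471,0.107,1.2,12.1,8.9, -1,0.022,0.471,0.107,1.2,12.1,8.9, -1,0.022,0.471,0.107,1.2,12.1,8.9, -1,0.022,0.471,0.107,1.2,12.1,8.9, -1,0.022,0.471,0.107,1.2,12.1,8.9, -1,0.022,0.471,0.107,1.2,12.1,8.9, -1,0.022,0.471,0.107,1.2,12.1,8.9, -1,0.022,0.471,0.107,1.2,12.1,8.9, -1,0.022,0.471,0.107,1.2,12.1,8.9, -1,0.022,0.471,0.107,1.2,12.1,8.9, -1,0.022,0.471,0.107,1.2,12.1,8.9, -1,0.022,0.471,0.107,1.2,12.1,8.9]'
python3 -m pendant '[-1,0,0,0,0,0,0, -1,0,0,0,0,0,0, -1,0,0,0,0,0,0]'
python3 -c "
from lib import *
st();place(-3,-67)"
```

```text
t: 28.3
position: [514.8, 146.7, 117.0]
eef_rot: [-0.003, 0.03, 1.0, 0.001]
force: [-0.2, -0.3, -1.3]
gripper_width: 38.0
grip_force: 30.0
t: 28.55
position: [517.0, 140.7, 117.9]
eef_rot: [-0.002, 0.032, 0.999, -0.0]
force: [0.7, -0.6, -1.3]
gripper_width: 37.5
grip_force: 30.0
t 28.55 gp [517.  140.7 136.9] psi 176.3 z [-0.004 -0.    -1.   ] F [ 0.7 -0.6 -1.3] w 37.5 gf 30.0 q [ 0.17  0.62 -0.69  1.9   0.53  0.82  0.71]
goal shift [-0.0015, 0.0005, -0.0011] rot [-0.0, -0.2, 0.1] rows 0.0
goal shift [-0.0018, 0.0005, 0.0889] rot [-0.0, -0.2, 0.1] rows 2.1
```

```bash
python3 -m pendant '[-1,-0.002,0,0.03,0,0,0, -1,-0.002,0,0.06,0,0,0, -1,-0.002,0,0.08,0,0,0, -1,-0.002,0,0.09,0,0,0, -1,-0.002,0,0.09,0,0,0, -1,-0.002,0,0.09,0,0,0, 0.05,-0.002,0,0.09,0,0,0, 0.05,-0.002,0,0.09,0,0,0, 0.05,-0.002,0,0.09,0,0,0]'
python3 -c "
from lib import *
st();s=arm.read_state();print(intray(s['position']))"
python3 -m pendant '[0.05,0,0,-0.03,0,0,0, 0.05,0,0,-0.06,0,0,0, 0.05,0,0,-0.1,0,0,0, 0.05,0,0,-0.14,0,0,0, 0.05,0,0,-0.17,0,0,0, 0.05,0,0,-0.17,0,0,0, 0.05,0,0,-0.17,0,0,0]'
python3 -c "
from lib import *
goal([520,-220,325],187)"
```

```text
t: 29.3
position: [520.0, 141.5, 29.7]
eef_rot: [-0.0, 0.033, 0.999, 0.001]
force: [0.2, -0.0, 0.0]
gripper_width: 46.4
grip_force: 0.0
t 29.3 gp [520.  141.4  48.7] psi 176.2 z [-0.001  0.001 -1.   ] F [ 0.2 -0.   0. ] w 46.4 gf 0.0 q [ 0.09  0.75 -0.58  1.92  0.65  0.66  0.61]
[ -1.46661716 -66.50277341  17.72137313]
t: 29.88
position: [521.1, 141.7, 201.2]
eef_rot: [0.001, 0.033, 0.999, 0.001]
force: [-0.4, 0.1, -1.0]
gripper_width: 46.1
grip_force: 0.0
goal shift [-0.0228, -0.3609, -0.1053] rot [0.1, 0.1, -10.7] rows 9.0
```

```bash
python3 -m pendant '[0.45,-0.023,-0.361,-0.105,0,0,-10.7, 0.45,-0.023,-0.361,-0.105,0,0,-10.7, 0.45,-0.023,-0.361,-0.105,0,0,-10.7, 0.45,-0.023,-0.361,-0.105,0,0,-10.7, 0.45,-0.023,-0.361,-0.105,0,0,-10.7, 0.45,-0.023,-0.361,-0.105,0,0,-10.7, 0.45,-0.023,-0.361,-0.105,0,0,-10.7, 0.45,-0.023,-0.361,-0.105,0,0,-10.7, 0.45,-0.023,-0.361,-0.105,0,0,-10.7, 0.45,-0.023,-0.361,-0.105,0,0,-10.7, 0.45,-0.023,-0.361,-0.105,0,0,-10.7, 0.45,-0.023,-0.361,-0.105,0,0,-10.7]'
python3 -m pendant '[0.45,0,0,0,0,0,0, 0.45,0,0,0,0,0,0, 0.45,0,0,0,0,0,0]'
python3 -c "
from lib import *
look();pick(-63.5,-95,-4.5)"
```

```text
t: 30.88
position: [519.1, -219.4, 302.6]
eef_rot: [-0.002, -0.061, 0.998, 0.001]
force: [-0.3, 1.0, -0.4]
gripper_width: 64.1
grip_force: 0.0
t: 31.13
position: [519.7, -218.5, 303.5]
eef_rot: [-0.001, -0.062, 0.998, 0.001]
force: [0.2, 0.1, 0.5]
gripper_width: 63.6
grip_force: 0.0
t 31.18 gp [ 519.7 -218.9  322.7] psi -172.9 z [-0.002  0.001 -1.   ] F [-0.5  0.3  0. ] w 63.5 gf 0.0 q [ 0.91  0.44 -0.79  1.66  0.33  1.19  1.74]
0 0 [-65.1 -94.7] -4.1 [41.1 97.7] 1120
0 1 None
0 2 [-60.7  87.7] -0.7 [57.2 57.5] 1586
1 0 None
1 1 None
1 2 None
tray: None
goal shift [0.0741, -0.1162, 0.1858] rot [0.6, -12.1, 4.7] rows 5.5
goal shift [0.0582, -0.1164, 0.2601] rot [0.6, -12.1, 4.7] rows 7.0
```

```bash
python3 -m pendant '[0.45,0.075,-0.116,0.186,0.6,-12.1,4.7, 0.45,0.075,-0.116,0.186,0.6,-12.1,4.7, 0.45,0.075,-0.116,0.186,0.6,-12.1,4.7, 0.45,0.075,-0.116,0.186,0.6,-12.1,4.7, 0.45,0.075,-0.116,0.186,0.6,-12.1,4.7, 0.45,0.075,-0.116,0.186,0.6,-12.1,4.7, 0.45,0.075,-0.116,0.186,0.6,-12.1,4.7, 0.45,0.07,-0.116,0.21,0.6,-12.1,4.7, 0.45,0.065,-0.116,0.235,0.6,-12.1,4.7, 0.45,0.06,-0.116,0.26,0.6,-12.1,4.7, 0.45,0.06,-0.116,0.26,0.6,-12.1,4.7, 0.45,0.06,-0.116,0.26,0.6,-12.1,4.7]'
python3 - <<'E'
from lib import *
b,o=binpose(BV);s=arm.read_state();print(b.inv().apply(s["position"]-19*Rt(s).apply([0,0,1])-o))
E
python3 -m pendant '[-1,0,0,0,0,0,0, -1,0,0,0,0,0,0, -1,0,0,0,0,0,0, -1,0,0,0,0,0,0, -1,0,0,-0.03,0,0,0, -1,0,0,-0.06,0,0,0, -1,0,0,-0.1,0,0,0, -1,0,0,-0.14,0,0,0, -1,0,0,-0.16,0,0,0, -1,0,0,-0.16,0,0,0, -1,0,0,-0.16,0,0,0]'
python3 -c "
from lib import *
st();place(-3,-133)"
```

```text
t: 32.18
position: [474.7, -341.2, 43.9]
eef_rot: [0.105, -0.02, 0.994, 0.002]
force: [-1.0, 0.5, 0.2]
gripper_width: 64.0
grip_force: 0.0
[-64.4201964  -94.86037202  34.63876238]
t: 33.1
position: [440.3, -344.4, 201.4]
eef_rot: [0.105, -0.019, 0.994, 0.001]
force: [-0.4, -0.4, -1.3]
gripper_width: 37.6
grip_force: 30.0
t 33.1 gp [ 436.4 -344.5  220. ] psi -177.8 z [ 0.209  0.005 -0.978] F [-0.4 -0.4 -1.3] w 37.6 gf 30.0 q [ 1.29  0.47 -0.79  1.92  0.32  0.73  1.97]
goal shift [-0.0708, 0.4167, 0.0981] rot [0.5, 12.1, 6.0] rows 10.4
goal shift [-0.052, 0.417, 0.1861] rot [0.5, 12.1, 6.0] rows 11.0
```

```bash
python3 -m pendant '[-1,-0.071,0.417,0.098,0.5,12.1,6, -1,-0.071,0.417,0.098,0.5,12.1,6, -1,-0.071,0.417,0.098,0.5,12.1,6, -1,-0.071,0.417,0.098,0.5,12.1,6, -1,-0.071,0.417,0.098,0.5,12.1,6, -1,-0.071,0.417,0.098,0.5,12.1,6, -1,-0.071,0.417,0.098,0.5,12.1,6, -1,-0.071,0.417,0.098,0.5,12.1,6, -1,-0.071,0.417,0.098,0.5,12.1,6, -1,-0.071,0.417,0.098,0.5,12.1,6, -1,-0.071,0.417,0.098,0.5,12.1,6, -1,-0.071,0.417,0.098,0.5,12.1,6]'
python3 -m pendant '[-1,0,0,0,0,0,0, -1,0,0,0,0,0,0, -1,0,0,0,0,0,0]'
python3 -c "
from lib import *
st();place(-3,-133)"
```

```text
t: 34.1
position: [512.4, 84.7, 117.2]
eef_rot: [-0.002, 0.028, 1.0, 0.003]
force: [-0.0, 0.2, 0.2]
gripper_width: 37.7
grip_force: 30.0
t: 34.35
position: [513.3, 74.7, 118.3]
eef_rot: [-0.002, 0.034, 0.999, 0.0]
force: [-0.3, 0.3, -0.9]
gripper_width: 37.5
grip_force: 30.0
t 34.35 gp [513.4  74.7 137.3] psi 176.1 z [-0.003  0.    -1.   ] F [-0.3  0.3 -0.9] w 37.5 gf 30.0 q [ 0.29  0.59 -0.67  1.94  0.5   0.79  0.84]
goal shift [-0.0008, 0.0005, -0.0007] rot [0.0, -0.2, -0.1] rows 0.0
goal shift [-0.001, 0.0005, 0.0893] rot [0.0, -0.2, -0.1] rows 2.1
```

```bash
python3 -m pendant '[-1,-0.001,0,0.03,0,0,0, -1,-0.001,0,0.06,0,0,0, -1,-0.001,0,0.08,0,0,0, -1,-0.001,0,0.09,0,0,0, -1,-0.001,0,0.09,0,0,0, -1,-0.001,0,0.09,0,0,0, 0.05,-0.001,0,0.09,0,0,0, 0.05,-0.001,0,0.09,0,0,0, 0.05,-0.001,0,0.09,0,0,0]'
python3 -c "
from lib import *
st();s=arm.read_state();print(intray(s['position']))"
python3 -m pendant '[0.05,0,0,-0.03,0,0,0, 0.05,0,0,-0.06,0,0,0, 0.05,0,0,-0.1,0,0,0, 0.05,0,0,-0.14,0,0,0, 0.05,0,0,-0.18,0,0,0, 0.05,0,0,-0.22,0,0,0, 0.05,0,0.06,-0.26,0,0,0, 0.05,0,0.1,-0.29,0,0,0, 0.05,0,0.13,-0.3,0,0,0, 0.05,0,0.13,-0.3,0,0,0, 0.05,0,0.13,-0.3,0,0,0]'
python3 - <<'E'
from lib import *
st();s=arm.read_state();im=get_image("wrist");cv2.imwrite("pics/w8.png",im["color"][:,:,::-1])
hsv=cv2.cvtColor(im["color"],cv2.COLOR_RGB2HSV)
for i in range(640*0,1):pass
E
```

```text
t: 35.1
position: [515.0, 76.3, 29.5]
eef_rot: [-0.0, 0.033, 0.999, 0.001]
force: [0.4, 0.9, 0.8]
gripper_width: 46.3
grip_force: 0.0
t 35.1 gp [515.1  76.3  48.5] psi 176.2 z [-0.001  0.002 -1.   ] F [0.4 0.9 0.8] w 46.3 gf 0.0 q [ 0.2   0.73 -0.55  1.97  0.63  0.63  0.73]
[  -2.13273704 -131.82518996   17.51503903]
t: 36.02
position: [523.3, 213.1, 333.1]
eef_rot: [0.002, 0.029, 1.0, 0.004]
force: [-0.8, -0.3, 0.5]
gripper_width: 46.2
grip_force: 0.0
t 36.02 gp [523.2 213.  352.1] psi 176.7 z [ 0.003  0.007 -1.   ] F [-0.8 -0.3  0.5] w 46.2 gf 0.0 q [ 0.16  0.41 -0.83  1.63  0.32  1.24  0.78]
```

View pics/w8.png

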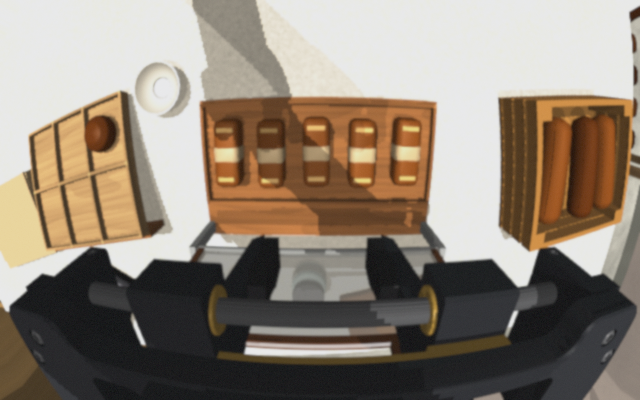

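```bash
python3 -m pendant '[0,0,0,-0.06,0,0,90, 0,0,0,-0.06,0,0,90, 0,0,0,-0.06,0,0,90, 0,0,0,-0.06,0,0,90, 0,0,0,-0.06,0,0,90, 0,0,0,-0.06,0,0,90, 0,0,0,-0.06,0,0,90, 0,0,0,-0.06,0,0,90, 0,0,0,-0.06,0,0,90, 0,0,0,-0.06,0,0,90, 0,0,0,-0.06,0,0,90, 0,0,0,-0.06,0,0,90]'
python3 -m pendant '[0,0,0,0,0,0,4, 0,0,0,0,0,0,4, 0,0,0,0,0,0,4]'
python3 -c "
from lib import *
st();goal([657,196,409],86.2);goal([657,196,324],86.2)"
```

```text
t: 37.07
position: [523.7, 203.7, 388.3]
eef_rot: [-0.001, 0.708, 0.706, -0.001]
force: [-0.5, 0.9, 0.4]
gripper_width: 44.0
grip_force: 0.0
t: 37.32
position: [523.7, 204.4, 388.6]
eef_rot: [-0.001, 0.729, 0.684, -0.001]
force: [0.2, 1.3, -0.1]
gripper_width: 44.1
grip_force: 0.0
t 37.32 gp [523.7 204.4 407.6] psi 86.4 z [-0.002  0.    -1.   ] F [ 0.2  1.3 -0.1] w 44.1 gf 0.0 q [-0.02  0.31 -0.55  1.55  0.16  1.33 -0.66]
goal shift [0.0001, 0.1336, -0.0017] rot [-0.1, -0.0, 0.2] rows 3.2
goal shift [0.0001, 0.1338, 0.0833] rot [-0.1, -0.0, 0.2] rows 3.8
```

Now down over the bar (fingers 44 mm apart), then close.

```bash
python3 -m pendant '[0,0,0.042,0,0,0,0, 0,0,0.084,0,0,0,0, 0,0,0.12,0,0,0,0, 0,0,0.134,0,0,0,0, 0,0,0.134,0,0,0,0, 0,0,0.134,0.03,0,0,0, 0,0,0.134,0.055,0,0,0, 0,0,0.134,0.075,0,0,0, 0,0,0.134,0.083,0,0,0, 0,0,0.134,0.083,0,0,0, 0,0,0.134,0.083,0,0,0]'
python3 -c "
from lib import *
st()"
python3 -m pendant '[-1,0,0,0,0,0,0, -1,0,0,0,0,0,0, -1,0,0,0,0,0,0, -1,0,0,0,0,0,0, -1,0,0,0,0,0,0]'
python3 - <<'E'
from lib import *
st()
for n in (14,):
    t0=1.60;t1=.785;th=np.linspace(t0,t1,17);print(np.round(np.c_[225*(np.cos(th)-np.cos(t0)),225*(np.sin(t0)-np.sin(th))]/1000,3).tolist())
E
```

```text
t: 38.23
position: [657.1, 197.3, 306.8]
eef_rot: [-0.001, 0.729, 0.684, 0.0]
force: [0.8, 0.5, 0.4]
gripper_width: 44.2
grip_force: 0.0
t 38.23 gp [657.1 197.3 325.8] psi 86.4 z [-0.001  0.002 -1.   ] F [0.8 0.5 0.4] w 44.2 gf 0.0 q [-0.05  0.6  -0.49  1.33  0.28  1.28 -0.61]
t: 38.65
position: [657.6, 197.4, 306.5]
eef_rot: [-0.001, 0.73, 0.684, 0.0]
force: [2.6, 0.1, 1.1]
gripper_width: 13.0
grip_force: 1.9
t 38.65 gp [657.6 197.4 325.5] psi 86.3 z [-0.001  0.002 -1.   ] F [2.6 0.1 1.1] w 13.0 gf 1.9 q [-0.05  0.6  -0.49  1.33  0.28  1.28 -0.61]
[[0.0, 0.0], [0.011, -0.0], [0.023, 0.0], [0.034, 0.002], [0.046, 0.003], [0.057, 0.006], [0.068, 0.008], [0.079, 0.012], [0.09, 0.016], [0.1, 0.02], [0.111, 0.025], [0.121, 0.031], [0.13, 0.037], [0.14, 0.043], [0.149, 0.051], [0.157, 0.058], [0.166, 0.066]]
```

```bash
python3 -m pendant '[-1,0,0,0,0,0,0, -1,0,-0.011,0,0,0,0, -1,0,-0.023,0,0,0,0, -1,0,-0.034,0.002,0,0,0, -1,0,-0.046,0.003,0,0,0, -1,0,-0.057,0.006,0,0,0, -1,0,-0.068,0.008,0,0,0, -1,0,-0.079,0.012,0,0,0, -1,0,-0.090,0.016,0,0,0, -1,0,-0.100,0.020,0,0,0, -1,0,-0.100,0.020,0,0,0, -1,0,-0.100,0.020,0,0,0]'
python3 -c "
from lib import *
st()"
```

```text
t: 39.65
position: [556.7, 204.0, 286.2]
eef_rot: [-0.002, 0.729, 0.684, -0.001]
force: [-4.3, 0.9, 1.2]
gripper_width: 11.0
grip_force: 30.1
t 39.65 gp [556.7 204.  305.2] psi 86.3 z [-0.003  0.001 -1.   ] F [-4.3  0.9  1.2] w 11.0 gf 30.1 q [-0.04  0.45 -0.53  1.62  0.24  1.15 -0.69]
```

```bash
python3 -m pendant '[-1,0,-0.011,0.005,0,0,0, -1,0,-0.021,0.011,0,0,0, -1,0,-0.030,0.017,0,0,0, -1,0,-0.040,0.024,0,0,0, -1,0,-0.049,0.031,0,0,0, -1,0,-0.057,0.038,0,0,0, -1,0,-0.065,0.0455,0,0,0, -1,0,-0.065,0.0455,0,0,0, -1,0,-0.065,0.0455,0,0,0, -1,0,-0.065,0.0455,0,0,0]'
python3 - <<'E'
from lib import *
st()
sc=get_image("scene");sd=get_image("side")
crop(sc,290,90,150,130,3,"pics/a.png");crop(sd,105,150,240,170,3,"pics/b.png")
a=cv2.imread("pics/a.png");b=cv2.imread("pics/b.png");h=np.zeros((600,800,3),np.uint8)
h[:390,:450]=a;b=b[:, :];b2=cv2.resize(b,(480,340));h[:340,450:]=b2[:,:350];cv2.imwrite("pics/c9.png",h)
E
```

```text
t: 40.48
position: [493.0, 208.1, 240.1]
eef_rot: [-0.002, 0.73, 0.684, -0.0]
force: [4.4, 2.1, -9.9]
gripper_width: 10.8
grip_force: 30.0
t 40.48 gp [493.  208.1 259.1] psi 86.3 z [-0.002  0.002 -1.   ] F [ 4.4  2.1 -9.9] w 10.8 gf 30.0 q [-0.05  0.39 -0.55  1.82  0.24  1.   -0.76]
```

```bash
python3 -m pendant '[-0.3,0,0,0,0,0,0, -0.3,0,0,0,0,0,0, -0.3,0,0,0,0,0,0, -0.3,0,0,0,0,0,0, -0.3,0,0,-0.03,0,0,0, -0.3,0,0,-0.07,0,0,0, -0.3,0,0,-0.11,0,0,0, -0.3,0,-0.04,-0.13,0,0,0, -0.3,0,-0.06,-0.13,0,0,0, -0.3,0,-0.06,-0.13,0,0,0]'
python3 - <<'E'
from lib import *
st()
sc=get_image("scene");sd=get_image("side")
hinge=np.array([650.6,199.4,98.]);yw=TV[2];ex=np.array([np.cos(yw),np.sin(yw),0]);ey=np.array([-np.sin(yw),np.cos(yw),0])
for deg in (40,45,50):
    t=np.radians(deg);u=-np.cos(t)*ex+np.array([0,0,np.sin(t)])
    for im,n in ((sc,"sc"),(sd,"sd")):
        print(deg,n,[np.round(proj(im,hinge+u*r+ey*y),0).astype(int).tolist() for r,y in ((175,-165),(175,165),(225,-75),(225,75))])
def draw(im,x0,y0,w,h,k):
    c=cv2.resize(im["color"][y0:y0+h,x0:x0+w,::-1],None,fx=k,fy=k,interpolation=cv2.INTER_CUBIC).copy()
    t=np.radians(45);u=-np.cos(t)*ex+np.array([0,0,np.sin(t)])
    for r,y in ((175,-165),(175,165),(225,-75),(225,75)):
        p=((proj(im,hinge+u*r+ey*y)-[x0,y0])*k).astype(int);cv2.circle(c,tuple(int(v) for v in p),3,(0,255,0),1)
    return c
h=np.zeros((600,800,3),np.uint8);h[:420,:390]=draw(sc,300,70,130,140,3);h[:360,390:]=draw(sd,105,140,205,180,2)[:360,:410];cv2.imwrite("pics/c10.png",h[:420])
E
```

```text
t: 41.42
position: [429.7, 213.3, 373.0]
eef_rot: [-0.0, 0.728, 0.685, 0.001]
force: [-0.1, 0.2, -0.6]
gripper_width: 30.7
grip_force: 0.0
t 41.42 gp [429.7 213.3 392. ] psi 86.5 z [ 0.001  0.002 -1.   ] F [-0.1  0.2 -0.6] w 30.7 gf 0.0 q [-0.01  0.16 -0.61  1.77  0.09  1.24 -0.7 ]
40 sc [[325, 137], [384, 93], [331, 109], [359, 91]]
40 sd [[308, 170], [140, 246], [284, 180], [205, 216]]
45 sc [[328, 134], [388, 90], [336, 106], [363, 87]]
45 sd [[305, 163], [136, 237], [278, 170], [199, 204]]
50 sc [[332, 132], [391, 88], [340, 103], [368, 84]]
50 sd [[301, 156], [131, 228], [273, 160], [193, 193]]
```

View pics/c10.png

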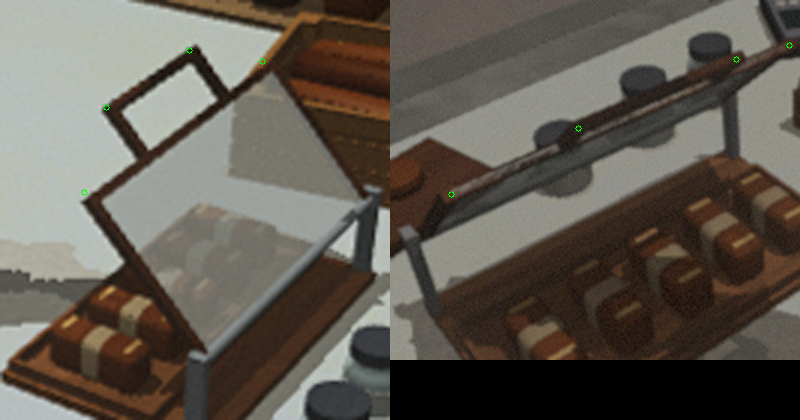

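```bash
python3 -c "
from rig import ticket
print(ticket.sign_off())"
```

```text
the job is handed in; nothing more can be done
None
```

I raised the guard upright, laid all five loaves flat side by side in the tray, pointing front to back, and lowered the guard to about 45°, where it stays by itself. The bun is still in the bin, nothing touched the jars or dish, and the job is handed in at about 41 s of robot time, with no verdict returned.

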